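# Fit the rotor snap ring in the disc finisher with snap-ring pliers

### The job

The polishing machine's rotor needs its snap ring: lift the loose lid off the tub by its knob and lay it flat on a clear patch of bench. Then take the snap-ring pliers from the wooden block, put their tips in the gap of the steel snap ring lying in the blue tray, squeeze them to their stop so that they spread and carry it, and slide the open ring, without forcing it, over the end of the spindle in the tub, down to its groove just above the brass washer. Finish while still holding the pliers squeezed, with the ring spread open level round the groove, so that I can check it before it is let go; touch the ring only with the pliers and leave everything else where it is.

Things in the scene. Friction and masses are not known exactly. Their poses are not given: they have to be found in the camera images.
- machine: Fixed bench disc finisher: green base 270 x 180 mm, 80 mm high; on it an open round steel tub, 150 mm outside, 142 mm inside, rim 150 mm above the bench; motor hump 140 mm high behind the tub on its +x side. Origin on the bench under the tub's centre (= spindle axis), z up. In the tub: fluted rotor, hub, brass washer 46 mm across (top 112 mm above the bench), upright spindle.
- groove (a point): Centre of the spindle's groove, on its axis, 114.5 mm above the bench. Spindle diameter 28 mm, in the groove 24 mm. The groove shows from the brass washer's top (2.5 mm below this point) to 3.5 mm above it. The spindle ends 11.5 mm above this point, its last 3 mm chamfered down to 22 mm. A ring resting on the washer is in the groove.
- lid: Loose round aluminium lid on the tub, 158 mm across, about 0.3 kg. Origin: centre of the underside of its rubber plug (132 mm across, 8 mm high, drops into the tub), 142 mm above the bench while closed; z up. Plate top 14 mm, knob top 48 mm above the origin. Laid flat on the bench its origin is at height 0. The bench beside the machine, beyond the tray, is clear.
- lid_knob (a point): Middle of the lid's black round knob, 37 mm above the lid's origin on its axis; knob diameter 30 mm, graspable from 29 to 44 mm above the lid's origin.
- block: Fixed wooden tool block, 96 mm square, 95 mm high, origin on the bench under its middle. The pliers stand in a slot 36 mm long along its y, 15 mm wide in x, and lift straight up out of it, squeezed or not. Four steel punches stand 22 mm high out of its top, 34 mm toward +x from the slot.
- pliers: Snap-ring pliers standing tips down, 155 mm long, about 0.15 kg. Origin on the pivot; z up along the pliers to the handles, x along the pivot pin, y from handle to handle; both faces alike. Levers do not cross: squeezing the handles along y SPREADS the tips; a spring closes the tips again. Origin is 79 mm above the bench in the block; slip guards 55 mm across rest on the block's top.
- lever_l (a joint): Angle of each plier handle: 0 open, 0.17 rad squeezed to the built-in stop (the other handle moves alike).
- tray: Fixed blue parts tray 100 mm (x) by 130 mm (y), walls 14 mm high, floor 3 mm thick; origin on the bench under its middle.
- ring: Steel snap ring lying flat in the tray, 3.5 mm thick, about 28 g, with a gap and two square ears beside the gap. Origin: ring centre at its underside; z up; the gap faces the ring's own -x, mirror-alike about its x axis. Relaxed: inside 26.4 mm, outside 36.4 mm across. Squeezed pliers press on both ears and carry it by that spring force.
- ring_mid (a point): The ring's own centre at mid thickness, 1.75 mm above the ring's origin.
- ring_l (a joint): Spread of the ring, angle of each half: 0 relaxed, about 0.24 rad on the fully squeezed pliers; it passes the spindle freely above 0.15, and closes on the spindle at about 0.1. Springs shut when let go.
- washer: Spare brass washer in the tray, 34 mm across, 4 mm thick, loose. Not to be moved.
- compound_bar: Red-brown bar of polishing compound 40 x 110 x 35 mm, loose bystander.
- stone: Grey whetstone 50 x 150 x 24 mm, loose bystander.
- leaf: Chased brass leaf ornament about 55 x 135 mm, 8 mm high, loose bystander.
- hammer: Small hammer, 200 mm long, lying, loose bystander.
- jar: Amber glass jar with steel cap, 64 mm across, 70 mm high, loose bystander.
- spindle: The fixed steel spindle itself; origin on the bench, on its axis.
- plier_grip (a point): Point between the two orange handle grips, 62 mm above the pliers' origin: the place to squeeze. Grips are 12 mm thick along x, from 44 mm below to 30 mm above this point. Over their outsides: 58 mm here, 68 mm at the top when open; 37 mm and parallel when squeezed. A grip under 8 N holds them still open; the stop takes 13 N empty, 21 N with the ring; more does no harm.
- plier_tips (a point): Point midway between the lower ends of the two tips when squeezed (68 mm below the pliers' origin; open they reach 1.6 mm lower). Each tip is 4 mm thick along x, 12 mm long. Over their outer faces the tips measure 8 mm when open, 31 mm when squeezed to the stop.
- ring_gap (a point): Middle of the gap between the two ears, 17.5 mm from the ring's origin toward its -x, at mid thickness: put the plier tips here, close to the tray floor, pliers' y along the ring's y. Here the gap is about 14 mm wide relaxed, 31 mm spread; the ears are 12 mm long along x (9 to 21 mm from the origin).
- ring_open (a point): Centre of the round opening (about 30.7 mm) of the ring when spread by the fully squeezed pliers: 2.3 mm from the ring's origin toward the gap, at mid thickness. Bring it onto the spindle's axis; about 1.3 mm play all round.
Not all that is in view belongs to the job. There is more than one size of the lid; the one meant has the size given above.

How it is judged:
On the way, in this order (a step that is already met when the one before it is completed fails the run):
1. the lid is off the tub and lies flat and released on the bench, clear of the machine (height (world z) of lid below 0.008 m and angle between lid's own z axis and vertical below 0.06 rad and horizontal distance between lid and machine above 0.16 m and linear speed of lid below 0.03 m/s and contact force between the fingers and lid below 0.1 N), for 0.2 s.
2. the ring is spread on the pliers' tips and lifted clear of the tray, the pliers held by the gripper (value of joint ring_l above 0.15 rad and height (world z) of ring above 0.04 m and contact force between pliers and ring above 1 N and contact force between the fingers and pliers above 2 N and contact force between the fingers and ring below 0.1 N), for 0.2 s.
3. the spread ring is brought over the end of the spindle, coaxial with it (value of joint ring_l above 0.15 rad and horizontal distance between ring_mid and groove below 0.006 m and z of ring_mid in the frame of groove between 0.004 and 0.04 m), for 0.1 s.
At the end, for the whole second after the job is handed in: Gripper still squeezes the pliers (>2 N, handles >0.12 rad), pliers keep the ring spread (>0.15 rad, >1 N), ring level (<0.1 rad) round the spindle (<6 mm off axis), mid thickness within 2 mm of groove mid height; lid flat on the bench (origin <8 mm, tilt <0.06 rad), >160 mm from the tub centre (z of ring_mid in the frame of groove between -0.002 and 0.002 m and horizontal distance between ring_mid and groove below 0.006 m and angle between ring's own z axis and vertical below 0.1 rad and value of joint ring_l above 0.15 rad and value of joint lever_l above 0.12 rad and contact force between pliers and ring above 1 N and contact force between the fingers and pliers above 2 N and height (world z) of lid below 0.008 m and angle between lid's own z axis and vertical below 0.06 rad and horizontal distance between lid and machine above 0.16 m); the arm keeps its last pose, push and grip.
It fails at once if the ring is forced against the spindle (over 18 N) (contact force between ring and spindle above 18 N).
It fails at once if the lid is dropped instead of laid down (contact force between the fingers and lid below 0.05 N and height (world z) of lid above 0.02 m and horizontal distance between lid and machine above 0.1 m).
It fails at once if the fingers touch the ring (contact force between the fingers and ring above 0.5 N).
It fails at once if a bystander is shifted by over 25 mm (distance of any of washer, compound_bar, stone, leaf, hammer, jar from where it was at the start of the episode above 0.025 m).
It also fails if it takes over 72 s, if anything falls off the work surface, if the arm or the gripper's body presses on something with over 40 N, if the wrist force passes 120 N, or if a joint passes its speed limit or range.

### The arm

A 6-joint arm with a two-finger parallel gripper is mounted at the origin on the work surface. World frame = base frame: x ahead of the robot, y to its left, z up, the work surface at z = 0. Lengths are in m, angles in rad, forces in N, time in s.
With the tool pointing down it reaches from about 0.35 to 0.875 m from the base axis. Payload 4.2 kg.
Tool frame: the origin (TCP) lies between the finger pads; the fingertips stand 25 mm ahead of it and the grasp point (between the pads) lies 6 mm ahead of it; z points along the fingers, y is the direction in which the jaws open and shut (so a half turn about z gives the same grasp; the last joint's range is limited). The gripper opens to 87 mm and grips with 3 to 60 N. Pads are 19 mm wide; open, the fingers measure 117 mm over their backs; the gripper's body (75 mm by 190 mm) begins 51 mm behind the grasp point.
Start: joints at [-1.039, 0.385, 0.008, 0, -1.194, -0.259], TCP at [0.168, -0.602, 0.248] pointing down, gripper open.
Joint ranges: [-3.14, 3.14], [-1.21, 2.06], [-1.07, 1.41], [-3.16, 2.05], [-2.99, -0.16], [-3.1, 3.1]. Speed limits (rad/s): [2.79, 2.79, 3.14, 3.14, 3.14, 3.14].

### API

Orientations are given as [roll, pitch, yaw] about the fixed x, y, z axes, in that order (R = Rz(yaw) Ry(pitch) Rx(roll)).
In Python, from cell import manip gives the robot as it stands.
- The arm moves only by the tool carry_out, never from a script. Its arguments are lists of equal length, an entry for each row: "delta_pos": the shift along the world's x, y, z in cm, a list of three; "rot": the turn, a rotation vector about the world's x, y, z in degrees, a list of three; "gripper": the opening in per cent of the stroke, from 0 (shut) to 100 (fully open). A call has exactly 8 rows; each row shifts and turns the commanded pose from where the row before left it; what a row does not reach is not made up. A row lasts 1/10 s, in which the tool goes at most 50 mm and 8.59 degrees, less where a joint would pass 70% of its speed; a pose out of reach is approached as far as the arm can. A call with a gripper value outside its range is refused whole. The fingers move at their own pace and stop on an object; "force" is the grip in N (left out, the last holds). Time passes only in rows, so rows that do not move let the fingers close, or fill a call up. It gives the time, the measured TCP pose, the force and the opening at its end, in the units of the state.
- manip.get_obs(): the state, without advancing time (a new reading comes with each control period).
- manip.snapshot(name): name is "side" or "top"; returns a dict with "color" (420x560x3 uint8, red, green, blue), "fx", "fy", "cx", "cy" (pixels), "R" (3x3) and "t" (3): a world point X has camera coordinates R X + t. Camera axes: x right, y down, z forward; pixel columns grow to the right and rows downward; lengths in m; the calibration is good to about 2 mm. A picture is of the moment at which its call begins. There is no depth.
- manip.close_job(): hands the job in, once; it reports no verdict.
The state is a dict: "time_s": time; "qpos": joint angles; "joint_velocities": joint speeds; "tau": joint torques, N m; "eef_pos": TCP position; "eef_rot": TCP orientation; "ft_force": force on the tool from outside, world axes, zero at the start; "ft_torque": the same for the moment, N m; "opening": finger opening in m.
Only numpy, scipy, OpenCV 4.12 (cv2) and the standard library are available. Lean on these libraries where they do the work, as an engineer would, in place of code of your own. Each camera call takes 0.05 s, during which the arm holds its last target.

## Working session

There is one attempt and no reset: what is moved stays moved. The work goes in short steps, Python scripts to look and compute and a tool call to move; the robot and the scene stay as the last step left them, time stands still between calls to the robot, and variables do not carry over. Pictures are saved under pics/ and viewed, and the job is handed in when it is done.

Besides the shell and the picture viewer there is one more tool, called after "Call:" as a command line: name --argument value ..., lists and objects as JSON in quotes. carry_out: Moves the arm, as the interface text tells. Its arguments: {"type":"object","properties":{"delta_pos":{"type":"array"},"rot":{"type":"array"},"gripper":{"type":"array"},"force":{"type":"number"}},"required":["delta_pos","rot","gripper"]}

```bash
ls; mkdir -p pics
python3 - <<'E'
from cell import manip
import cv2
for n in("side","top"):
    s=manip.snapshot(n)
    cv2.imwrite(f"pics/{n}0.png",s["color"][:,:,::-1])
    print(n,s["fx"],s["fy"],s["cx"],s["cy"],s["R"],s["t"])
o=manip.get_obs()
print(o)
E
```

```text
pics
side 382.22489130081027 382.22489130081027 277.2162751257973 214.58219900374024 [[-0.96879723 -0.24690157 -0.02171526]
 [-0.15976561  0.68906164 -0.7068727 ]
 [ 0.18949113 -0.68134696 -0.70700738]] [0.41474504 0.15211891 1.31001034]
top 411.87408585775944 411.87408585775944 275.84156382786983 201.76368311923392 [[ 0.02721721 -0.99948077 -0.01724559]
 [-0.99599018 -0.02564329 -0.08570867]
 [ 0.08522194  0.01950919 -0.99617098]] [-0.0068867   0.42524696  1.25404796]
{'time_s': 0.1, 'qpos': array([-1.03939861e+00,  3.85492026e-01,  6.76601309e-03, -4.43292937e-04,
       -1.19401876e+00, -2.58589330e-01]), 'joint_velocities': array([-0.00210765, -0.0008762 ,  0.00286999,  0.00101423, -0.00087694,
        0.0004176 ]), 'tau': array([ 1.05950203e-04, -3.91689169e+01,  1.87936610e+01,  4.23193306e+00,
        1.34711215e-02, -7.60207035e-05]), 'eef_pos': array([ 0.16827808, -0.60140734,  0.24656163]), 'eef_rot': array([ 3.13960363e+00, -1.00073438e-04, -2.86894766e+00]), 'ft_force': array([-0.52297527, -0.29722193,  0.10075964]), 'ft_torque': array([0.02349636, 0.01604348, 0.04082323]), 'opening': 0.08700996691777367}
```

View pics/side0.png

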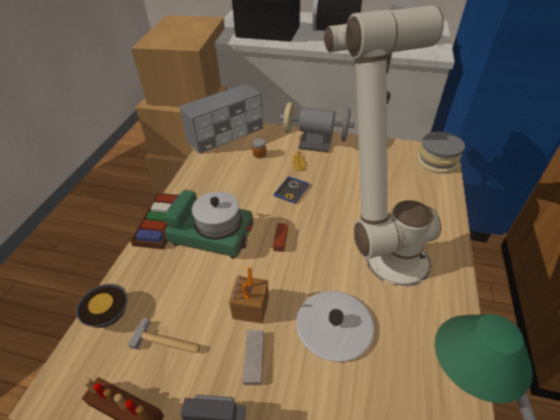

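View pics/top0.png

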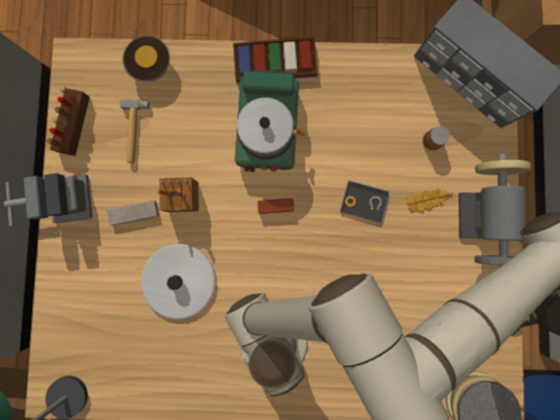

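The top view has two lids: one on the tub at (265,122) and a bigger one on the bench at (178,282). The pliers' block is at (178,195), the compound bar at (276,206), the tray at (365,202), and the ring at about (376,202). The yellow spare washer is at (350,201). Next I'll take close crops.

```bash
cat > h.py <<'E'
import cv2,numpy as np
from scipy.optimize import least_squares
from cell import manip
def snap(n,fn,box=None,k=8):
    s=manip.snapshot(n); cv2.imwrite(f"pics/{fn}_full.png",s["color"][:,:,::-1])
    if box: crop(fn+"_full",fn,box,k)
    return s
def crop(src,fn,box,k=8):
    im=cv2.imread(f"pics/{src}.png"); x0,y0,x1,y1=box
    c=cv2.resize(im[y0:y1,x0:x1],None,fx=k,fy=k,interpolation=cv2.INTER_CUBIC)
    for u in range((x0+9)//10*10,x1,10):
        cv2.putText(c,str(u),(int((u-x0+.5)*k)-8,10),0,.35,(0,255,255),1);cv2.line(c,(int((u-x0+.5)*k),12),(int((u-x0+.5)*k),18),(0,255,255),1)
    for v in range((y0+9)//10*10,y1,10):
        cv2.putText(c,str(v),(0,int((v-y0+.5)*k)+4),0,.35,(0,255,255),1);cv2.line(c,(26,int((v-y0+.5)*k)),(32,int((v-y0+.5)*k)),(0,255,255),1)
    cv2.imwrite(f"pics/{fn}.png",c)
C={"side":dict(f=382.22489130081027,c=(277.2162751257973,214.58219900374024),R=np.array([[-0.96879723,-0.24690157,-0.02171526],[-0.15976561,0.68906164,-0.7068727],[0.18949113,-0.68134696,-0.70700738]]),t=np.array([0.41474504,0.15211891,1.31001034])),
"top":dict(f=411.87408585775944,c=(275.84156382786983,201.76368311923392),R=np.array([[0.02721721,-0.99948077,-0.01724559],[-0.99599018,-0.02564329,-0.08570867],[0.08522194,0.01950919,-0.99617098]]),t=np.array([-0.0068867,0.42524696,1.25404796]))}
def proj(n,X):
    c=C[n];p=np.asarray(X)@c["R"].T+c["t"];return p[...,:2]/p[...,2:]*c["f"]+np.array(c["c"])
def atz(n,uv,z):
    c=C[n];d=c["R"].T@np.array([(uv[0]-c["c"][0])/c["f"],(uv[1]-c["c"][1])/c["f"],1]);o=-c["R"].T@c["t"]
    return o+d*(z-o[2])/d[2]
def tri(us,ut):
    return least_squares(lambda X:np.r_[proj("side",X)-us,proj("top",X)-ut],[.5,0,.1]).x
E
python3 - <<'E'
from h import *
crop("top0","t_m",(225,65,315,180),6);crop("side0","s_m",(150,170,265,260),6)
crop("top0","t_tr",(335,175,395,230),10);crop("side0","s_tr",(265,165,320,210),12)
crop("top0","t_bl",(150,165,210,220),10);crop("side0","s_bl",(220,255,280,330),8)
for n in C: print(n,-C[n]["R"].T@C[n]["t"])
E
```

```text
side [0.17787188 0.89015346 1.04272198]
top [ 0.31685683 -0.02044385  1.28557477]
```

View pics/t_m.png

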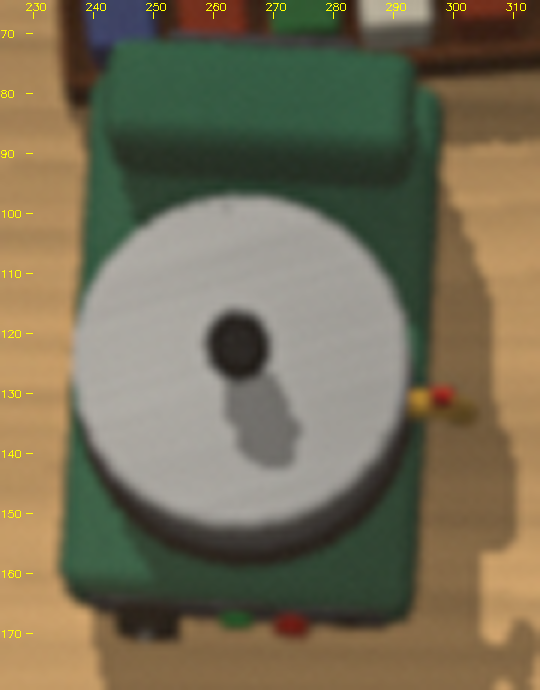

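View pics/s_m.png

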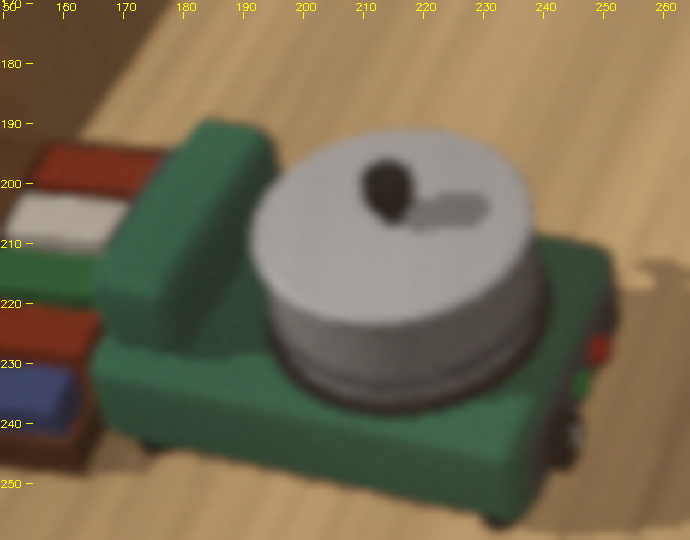

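View pics/t_tr.png

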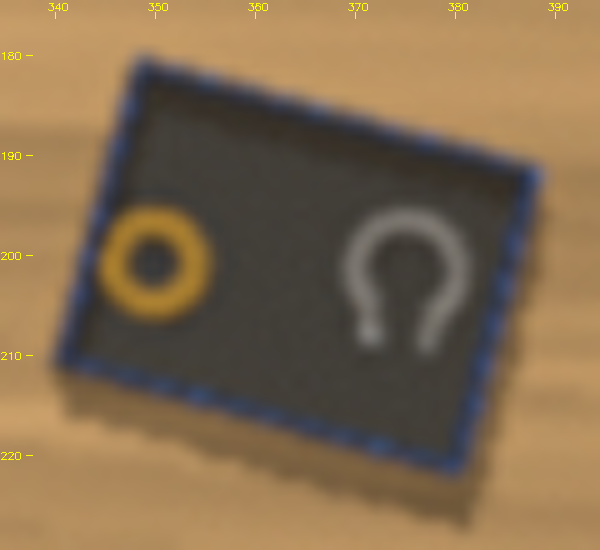

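View pics/s_tr.png

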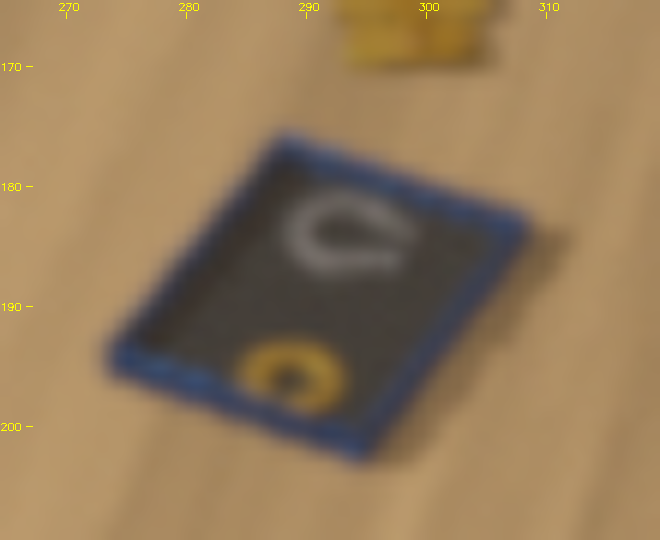

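View pics/t_bl.png

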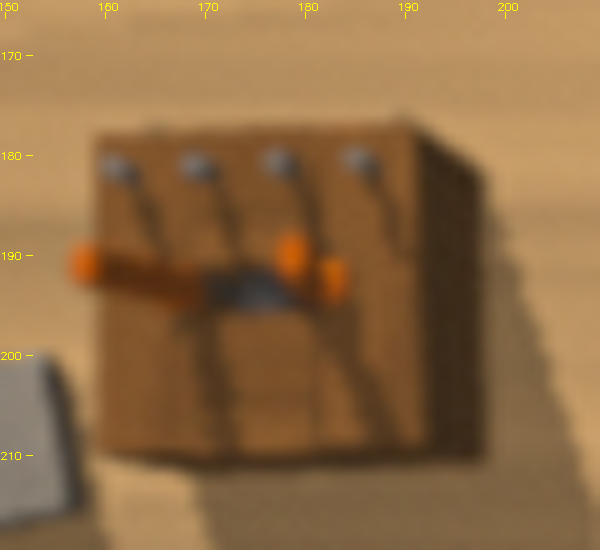

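View pics/s_bl.png

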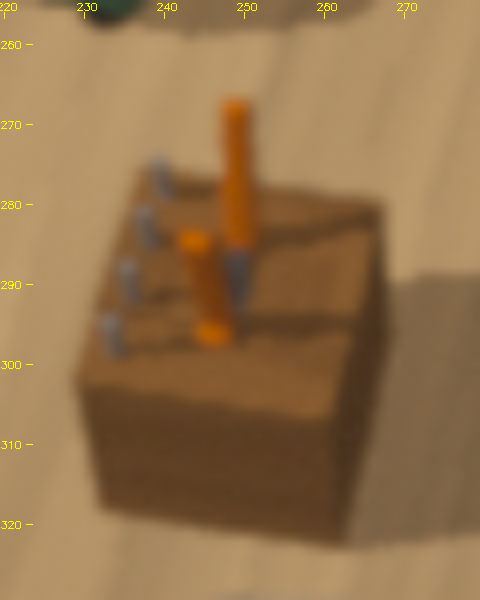

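I'm choosing the lid on the tub at (265,122), since it is the one on the tub and is smaller than the bench one at (178,282). The gap of the ring points to −x (image down), with ears at (371,208) and (377,209). The plier handle tops are at (158,191) and (178.5,189).

Run:
```python
from h import *
np.set_printoptions(precision=4,suppress=True)
print("knob tri",tri((214,199),(264.2,121)))
# lid disc fit
def disc(n,img,z,R,x0,thr):
    im=cv2.imread(f"pics/{img}.png");return
a=np.linspace(0,2*np.pi,73)
def ext(n,c,z,r):
    p=proj(n,np.c_[c[0]+r*np.cos(a),c[1]+r*np.sin(a),np.full(73,z)]);return np.r_[p.min(0),p.max(0)]
# extremes read: top u 236.5..292.5(v 96.8..152.5); side u 191..238 v 191..223.5
f=lambda c:np.r_[ext("top",c,.156,.079)-[236.7,96.8,292.7,152.6]]
g=lambda c:np.r_[ext("side",c,.156,.079)-[191,190.8,238,223.5]]
for q in (f,g,lambda c:np.r_[f(c),g(c)]):
    s=least_squares(q,[.5,0]);print(s.x,s.fun)
print("tray");
for p in [(348.5,180.5),(388,191),(380.5,221.5),(341,210.5)]: print(atz("top",p,.014))
for p in [(289,176),(308,183),(295,202),(274,194)]: print("s",atz("side",p,.014))
print("ring outer c",atz("top",(374.8,201.5),.006),[atz("top",p,.006) for p in [(371.2,208.3),(377.3,209)]],"side",atz("side",(293.0,183.8),.006))
print("block")
for p in [(159.2,178),(190.7,176.5),(192.5,210),(159,209.5)]: print(atz("top",p,.095))
for p in [(238,275.5),(267,280),(261,307),(229.5,302)]: print("s",atz("side",p,.095))
print("pl",atz("top",(178.5,189),.171),atz("top",(158,191),.171))
print("pls",atz("side",(248,267.5),.171),atz("side",(244,284),.171),atz("side",(246,296),.171))
```

```text
knob tri [0.6316 0.0389 0.1839]
[0.6296 0.0389] [-0.1895  0.2459  0.1892 -0.2425]
[0.6308 0.0458] [-0.0485  0.1053  0.0491 -0.0941]
[0.6306 0.0409] [-0.8972 -0.1002 -0.5263 -0.5986  0.5912 -0.7763  0.5633 -1.1414]
tray
[ 0.4977 -0.2192  0.014 ]
[ 0.468  -0.3413  0.014 ]
[ 0.3731 -0.3188  0.014 ]
[ 0.4038 -0.1973  0.014 ]
s [ 0.462  -0.3361  0.014 ]
s [ 0.3751 -0.3091  0.014 ]
s [ 0.4027 -0.1848  0.014 ]
s [ 0.4951 -0.2118  0.014 ]
ring outer c [ 0.4351 -0.3027  0.006 ] [array([ 0.4136, -0.2917,  0.006 ]), array([ 0.4119, -0.3105,  0.006 ])] side [ 0.4364 -0.2995  0.006 ]
block
[0.4798 0.3465 0.095 ]
[0.4865 0.2541 0.095 ]
[0.3885 0.2444 0.095 ]
[0.3874 0.3424 0.095 ]
s [0.4833 0.2569 0.095 ]
s [0.3933 0.2524 0.095 ]
s [0.3853 0.3452 0.095 ]
s [0.4776 0.3507 0.095 ]
pl [0.4404 0.2685 0.171 ] [0.4335 0.3246 0.171 ]
pls [0.4399 0.2747 0.171 ] [0.4338 0.3309 0.171 ] [0.4168 0.3662 0.171 ]
```

Call:
carry_out --delta_pos '[[1,4.8,0],[1,4.8,0],[1,4.8,0],[3,4,0],[3,4,0],[3,4,0],[3,4,0],[3,4,0]]' --rot '[[0,0,0],[0,0,0],[0,0,-2],[0,0,-2],[0,0,-2],[0,0,-2],[0,0,-2],[0,0,0]]' --gripper '[100,100,100,100,100,100,100,100]' --force 30

```text
time_s: 0.9
eef_pos: [0.3489, -0.256, 0.2476]
eef_rot: [3.142, 0.0, -3.044]
ft_force: [0.4, -0.1, 0.4]
opening: 0.0869
```

Call:
carry_out --delta_pos '[[3.4,3.6,0],[3.4,3.6,0],[3.4,3.6,0],[3.4,3.6,0],[3.4,3.6,0],[3.4,3.6,0],[3.4,3.6,0],[3.4,3.6,0]]' --rot '[[0,0,0],[0,0,0],[0,0,0],[0,0,0],[0,0,0],[0,0,0],[0,0,0],[0,0,0]]' --gripper '[100,100,100,100,100,100,100,100]'

```text
time_s: 1.7
eef_pos: [0.6212, 0.0319, 0.2471]
eef_rot: [-3.142, -0.001, -3.043]
ft_force: [0.2, -1.2, 0.1]
opening: 0.0869
```

Call:
carry_out --delta_pos '[[0.5,0.5,-0.5],[0.5,0.4,-1.5],[0,0,0],[0,0,0],[0,0,0],[0,0,0],[0,0,0],[0,0,0]]' --rot '[[0,0,0],[0,0,0],[0,0,0],[0,0,0],[0,0,0],[0,0,0],[0,0,0],[0,0,0]]' --gripper '[100,100,100,100,100,100,100,100]'

```text
time_s: 2.5
eef_pos: [0.6303, 0.0388, 0.2281]
eef_rot: [3.141, 0.001, -3.044]
ft_force: [0.1, -0.7, 0.1]
opening: 0.0871
```

Run:
```python
from h import *
snap("side","s1",(160,150,270,240),7);snap("top","t1",(220,60,320,160),6)
print(manip.get_obs()["eef_pos"])
```

```text
[0.63038136 0.03901917 0.22782078]
```

View pics/s1.png

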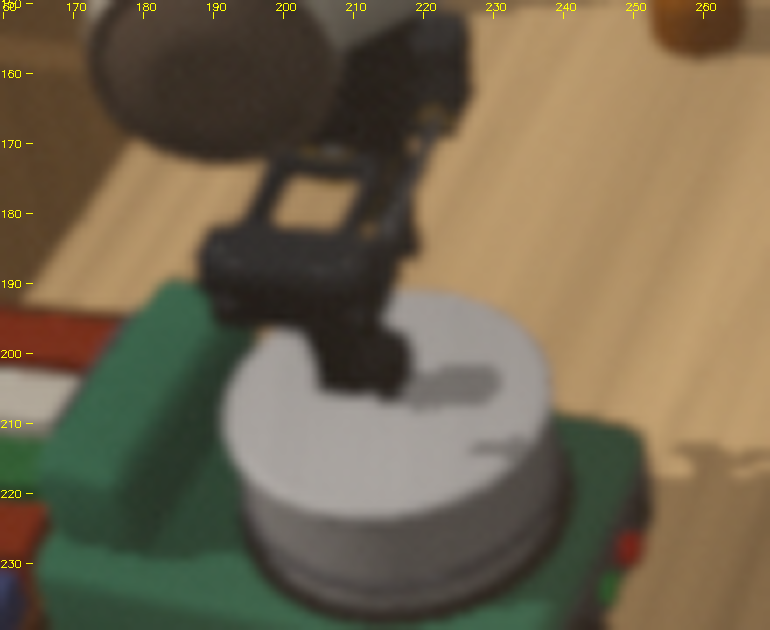

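View pics/t1.png

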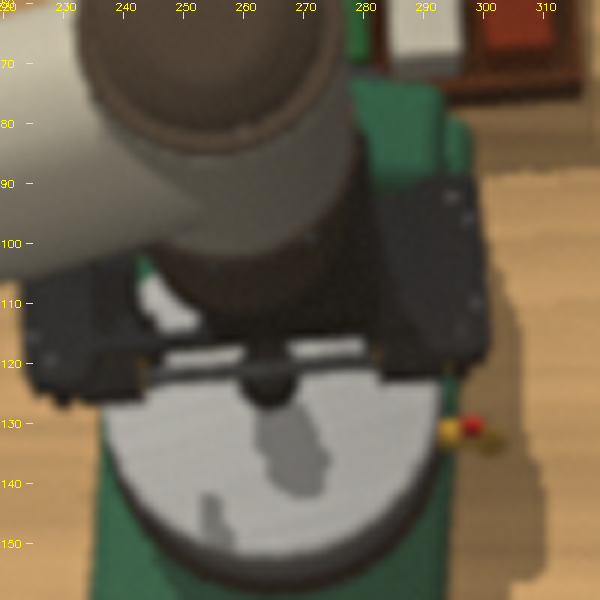

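The fingers straddle the knob: inner edges are at u≈244 and 282, and the knob is at 264. I'll lower and grip.

Call:
carry_out --delta_pos '[[0,0,-1.2],[0,0,-1.2],[0,0,-1.2],[0,0,-0.7],[0,0,0],[0,0,0],[0,0,0],[0,0,0]]' --rot '[[0,0,0],[0,0,0],[0,0,0],[0,0,0],[0,0,0],[0,0,0],[0,0,0],[0,0,0]]' --gripper '[100,100,100,100,100,25,25,25]' --force 35

```text
time_s: 3.4
eef_pos: [0.6306, 0.0392, 0.185]
eef_rot: [3.141, 0.001, -3.043]
ft_force: [0.8, -0.7, -0.2]
opening: 0.0702
```

Call:
carry_out --delta_pos '[[0,0,0],[0,0,0],[0,0,0],[0,0,0],[0,0,0],[0,0,0],[0,0,0],[0,0,0]]' --rot '[[0,0,0],[0,0,0],[0,0,0],[0,0,0],[0,0,0],[0,0,0],[0,0,0],[0,0,0]]' --gripper '[15,10,10,10,10,10,10,10]'

```text
time_s: 4.2
eef_pos: [0.6304, 0.0391, 0.1846]
eef_rot: [-3.142, -0.0, -3.043]
ft_force: [0.4, -0.1, -0.4]
opening: 0.0289
```

Call:
carry_out --delta_pos '[[0,0,0.5],[0,0,1],[0,0,1.5],[0,0,1.5],[0,0,1],[0,0,0.5],[0,0,0],[0,0,0]]' --rot '[[0,0,0],[0,0,0],[0,0,0],[0,0,0],[0,0,0],[0,0,0],[0,0,0],[0,0,0]]' --gripper '[10,10,10,10,10,10,10,10]'

```text
time_s: 5.0
eef_pos: [0.63, 0.0391, 0.2439]
eef_rot: [3.141, -0.001, -3.044]
ft_force: [-0.4, 0.8, -3.0]
opening: 0.0289
```

Call:
carry_out --delta_pos '[[0,-1.5,0],[0,-3,0],[0,-4.5,0],[0,-4.5,0],[0,-4.5,0],[0,-4,0],[0,-3,0],[0,-1.5,0]]' --rot '[[0,0,0],[0,0,0],[0,0,0],[0,0,0],[0,0,0],[0,0,0],[0,0,0],[0,0,0]]' --gripper '[10,10,10,10,10,10,10,10]'

```text
time_s: 5.8
eef_pos: [0.6293, -0.2292, 0.2434]
eef_rot: [3.141, -0.002, -3.047]
ft_force: [-0.6, 0.4, -2.8]
opening: 0.029
```

Run:
```python
from h import *
snap("side","s2",(150,110,300,220),5);snap("top","t2",(220,40,360,160),5)
print(manip.get_obs()["eef_pos"],manip.get_obs()["ft_force"])
crop("t2_full","t2b",(235,80,300,160),9)
crop("s2_full","s2b",(175,180,260,250),9)
```

```text
[ 0.62963909 -0.22831131  0.24344664] [ 0.34686864  0.39654048 -2.41023275]
```

View pics/s2.png

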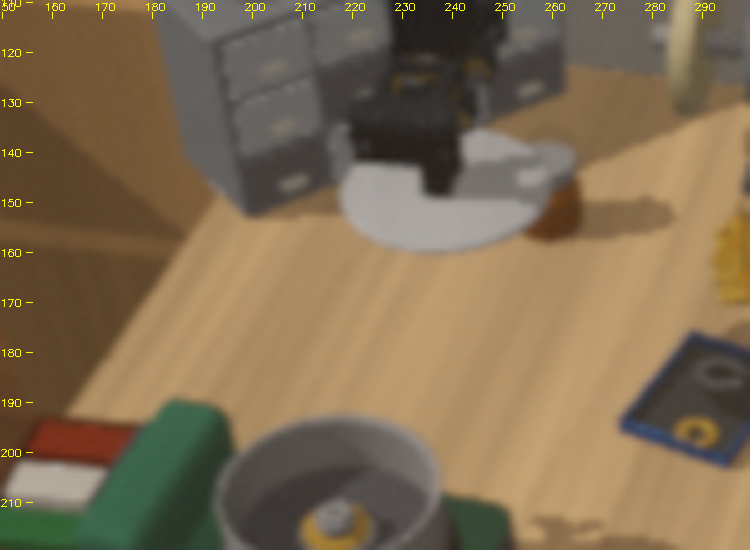

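View pics/t2b.png

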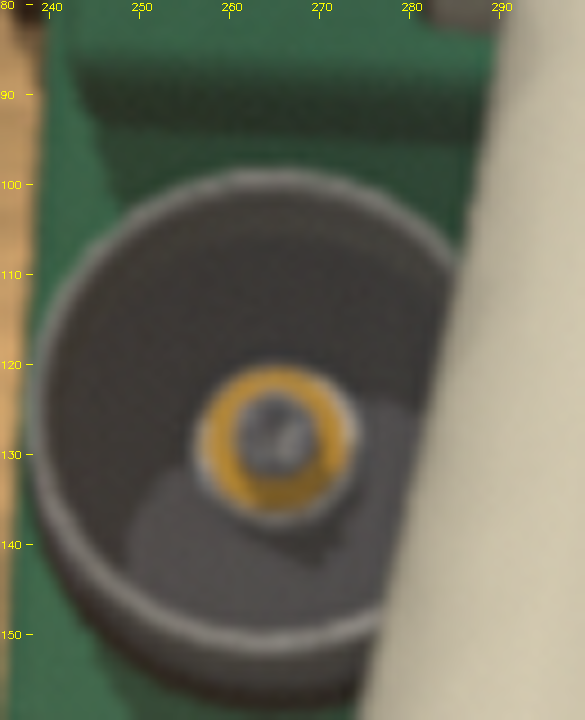

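View pics/s2b.png

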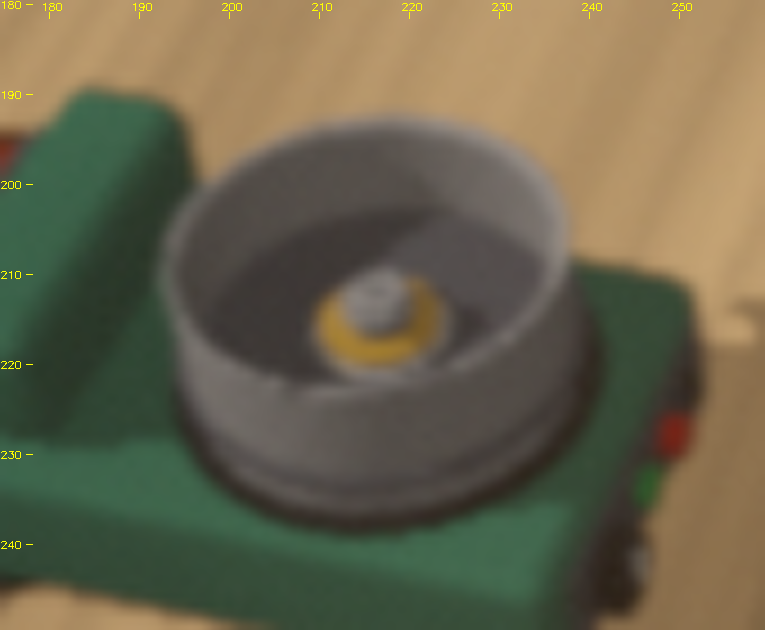

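The lid hangs on the gripper and the tub is open, with the spindle at top (265,128) and side (216.5,212). I'm lowering the lid at (0.63,−0.23).

Call:
carry_out --delta_pos '[[0,0,-1.5],[0,0,-3],[0,0,-4],[0,0,-4],[0,0,-3.5],[0,0,-2],[0,0,-1],[0,0,-0.5]]' --rot '[[0,0,0],[0,0,0],[0,0,0],[0,0,0],[0,0,0],[0,0,0],[0,0,0],[0,0,0]]' --gripper '[10,10,10,10,10,10,10,10]'

```text
time_s: 6.7
eef_pos: [0.6304, -0.2251, 0.0487]
eef_rot: [3.141, -0.001, -3.042]
ft_force: [-0.0, -0.3, -2.3]
opening: 0.0291
```

Call:
carry_out --delta_pos '[[0,0,-0.2],[0,0,-0.2],[0,0,-0.1],[0,0,-0.1],[0,0,-0.05],[0,0,0],[0,0,0],[0,0,0]]' --rot '[[0,0,0],[0,0,0],[0,0,0],[0,0,0],[0,0,0],[0,0,0],[0,0,0],[0,0,0]]' --gripper '[10,10,10,10,10,10,10,10]'

```text
time_s: 7.5
eef_pos: [0.6305, -0.2259, 0.0431]
eef_rot: [-3.142, 0.0, -3.043]
ft_force: [-0.5, -0.4, -3.0]
opening: 0.0285
```

Call:
carry_out --delta_pos '[[0,0,-0.1],[0,0,0],[0,0,-0.1],[0,0,0],[0,0,0],[0,0,0],[0,0,0],[0,0,0]]' --rot '[[0,0,0],[0,0,0],[0,0,0],[0,0,0],[0,0,0],[0,0,0],[0,0,0],[0,0,0]]' --gripper '[10,10,10,10,10,10,10,10]'

```text
time_s: 8.3
eef_pos: [0.6306, -0.2259, 0.0425]
eef_rot: [-3.141, 0.001, -3.043]
ft_force: [-2.2, 1.5, 5.5]
opening: 0.0289
```

Contact (+5.5 N). Releasing the lid, then a picture after the fingers open.

Call:
carry_out --delta_pos '[[0,0,0],[0,0,0],[0,0,0],[0,0,0],[0,0,0],[0,0,0],[0,0,2],[0,0,4]]' --rot '[[0,0,0],[0,0,0],[0,0,0],[0,0,0],[0,0,0],[0,0,0],[0,0,0],[0,0,0]]' --gripper '[50,100,100,100,100,100,100,100]'

```text
time_s: 9.1
eef_pos: [0.6279, -0.2254, 0.0977]
eef_rot: [3.139, -0.008, -3.044]
ft_force: [-0.1, 0.0, -0.2]
opening: 0.0831
```

Call:
carry_out --delta_pos '[[0,0,5],[0,0,5],[0,0,5],[-2,3,2],[-2,4,0],[-2,4.5,0],[-2,4.5,0],[-2,4.5,0]]' --rot '[[0,0,0],[0,0,0],[0,0,0],[0,0,0],[0,0,0],[0,0,0],[0,0,0],[0,0,0]]' --gripper '[100,100,100,100,100,100,100,100]'

```text
time_s: 9.9
eef_pos: [0.5293, -0.0195, 0.2712]
eef_rot: [3.141, 0.001, -3.044]
ft_force: [0.9, 1.0, 0.5]
opening: 0.087
```

Run:
```python
from h import *
snap("side","s3",(180,110,320,210),5);snap("top","t3")
print(manip.get_obs()["eef_pos"],manip.get_obs()["ft_force"])
```

```text
[ 0.52836865 -0.01695533  0.27178584] [-0.18379309 -1.4448431   0.14423541]
```

View pics/s3.png

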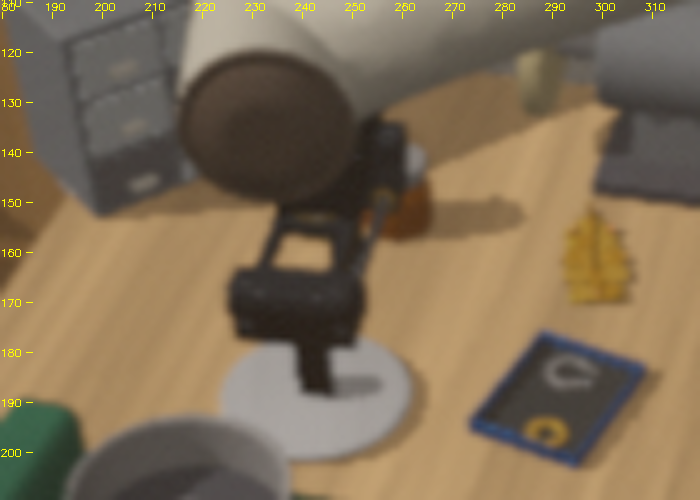

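View pics/t3_full.png

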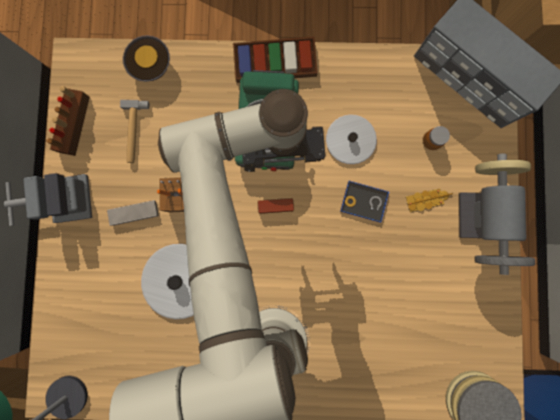

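The lid lies flat on the bench at top (351,140), clear of everything. Its known y (−0.2259, from the grip) lets me check the camera bias.

Run:
```python
from h import *
np.set_printoptions(precision=4,suppress=True)
crop("t3_full","t3l",(320,108,385,172),9);crop("s3_full","s3l",(215,165,275,210),12)
```

```text
(no output)
```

View pics/t3l.png

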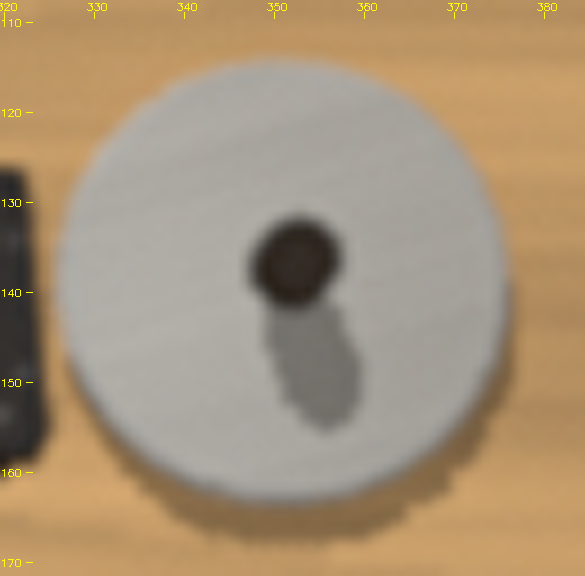

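View pics/s3l.png

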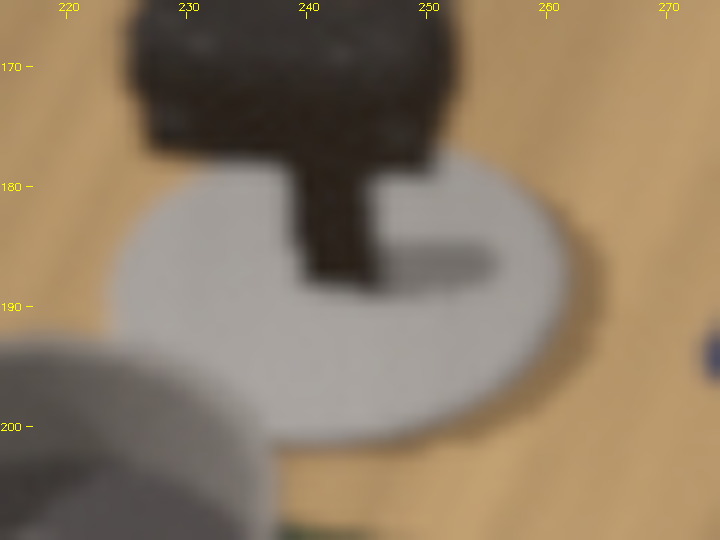

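Run:
```python
from h import *
np.set_printoptions(precision=4,suppress=True)
a=np.linspace(0,2*np.pi,361)
def ext(n,c,z,r):
    p=proj(n,np.c_[c[0]+r*np.cos(a),c[1]+r*np.sin(a),np.full(361,z)]);return np.r_[p.min(0),p.max(0)]
def fit(n,z,r,e):
    e=np.array(e,float);m=~np.isnan(e)
    s=least_squares(lambda c:(ext(n,c,z,r)-e)[m],[.5,0]);print(n,s.x,s.fun)
N=np.nan
print("lid true y -.2259 x~.6305");fit("top",.014,.079,[325.7,113.9,375.8,163.3]);fit("side",.014,.079,[223.5,N,261.8,201.7])
print("tub");fit("top",.150,.075,[238.6,98.4,N,151.7]);fit("side",.150,.075,[192.6,192.5,237.8,N])
print("washer");fit("top",.112,.023,[256.5,120.3,273.7,137.3]);fit("side",.112,.023,[209.3,N,224.2,220.4])
print("spindle",atz("top",(265.3,127.6),.126),atz("side",(216.5,211.7),.126),tri((216.5,211.7),(265.3,127.6)))
```

```text
lid true y -.2259 x~.6305
top [ 0.6305 -0.2245] [-0.2629 -0.1117  0.2615  0.1067]
side [ 0.6288 -0.2157] [-0.1499  0.1499 -0.0152]
tub
top [0.6302 0.0376] [ 0.0012  0.5281 -0.5166]
side [0.63   0.0435] [ 0.3373  0.0438 -0.3386]
washer
top [0.6292 0.0395] [ 0.6906  0.738  -0.6892 -0.7309]
side [0.6294 0.0454] [ 0.7612 -0.762   0.0261]
spindle [0.629  0.0384 0.126 ] [0.6303 0.0403 0.126 ] [0.6302 0.0386 0.1242]
```

The top camera matches the robot to about 1.5 mm and the side camera is biased by about 8 mm in y, so I'll trust the top one. Moving above the pliers.

Call:
carry_out --delta_pos '[[-0.7,2.4,0],[-1.2,4.2,0],[-1.3,4.6,0],[-1.3,4.6,0],[-1.3,4.6,0],[-1.3,4.6,0],[-1.2,4,0],[-0.8,2.2,0]]' --rot '[[0,0,0],[0,0,0],[0,0,0],[0,0,0],[0,0,0],[0,0,0],[0,0,0],[0,0,0]]' --gripper '[100,100,100,100,100,100,100,100]' --force 6

```text
time_s: 10.8
eef_pos: [0.4389, 0.2936, 0.271]
eef_rot: [3.141, 0.0, -3.041]
ft_force: [0.1, -1.4, -0.5]
opening: 0.0865
```

Call:
carry_out --delta_pos '[[0,0,-2],[0,0,-2],[0,0,-1.5],[0,0,0],[0,0,0],[0,0,0],[0,0,0],[0,0,0]]' --rot '[[0,0,0],[0,0,0],[0,0,0],[0,0,0],[0,0,0],[0,0,0],[0,0,0],[0,0,0]]' --gripper '[100,100,100,100,100,100,100,100]'

```text
time_s: 11.6
eef_pos: [0.4397, 0.2912, 0.2168]
eef_rot: [3.141, 0.001, -3.043]
ft_force: [-0.0, 0.4, 0.3]
opening: 0.0873
```

Run:
```python
from h import *
snap("side","s4",(210,225,290,325),7);snap("top","t4",(130,140,230,240),6)
print(manip.get_obs()["eef_pos"],manip.get_obs()["ft_force"])
print(proj("top",[[.437,.2955,.171],[.437,.2955,.2]]),proj("side",[.437,.2955,.171]))
```

```text
[0.43953122 0.29121083 0.21649502] [-0.3149042   0.08493981  0.50839806]
[[168.62861393 189.98019962]
 [165.61969113 188.73760439]] [246.76483545 273.50704158]
```

View pics/s4.png

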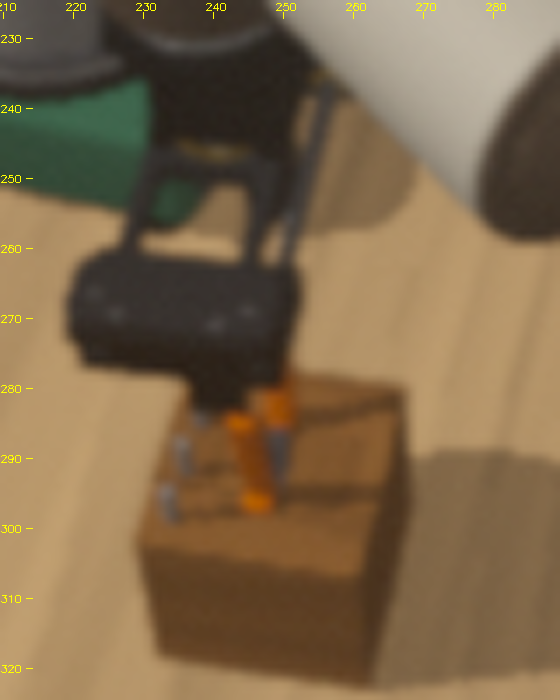

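View pics/t4.png

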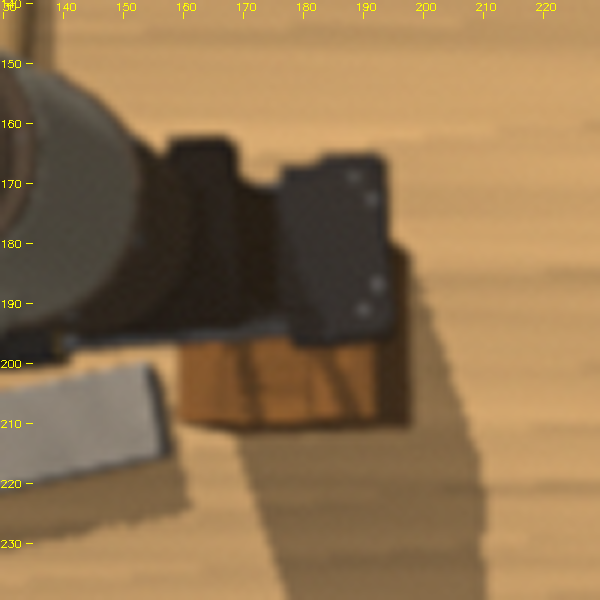

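Call:
carry_out --delta_pos '[[-0.2,0.4,0],[0,0,-0.7],[0,0,-0.7],[0,0,-0.7],[0,0,-0.7],[0,0,0],[0,0,0],[0,0,0]]' --rot '[[0,0,0],[0,0,0],[0,0,0],[0,0,0],[0,0,0],[0,0,0],[0,0,0],[0,0,0]]' --gripper '[100,100,100,100,100,100,100,100]'

```text
time_s: 12.5
eef_pos: [0.4376, 0.2953, 0.1883]
eef_rot: [3.141, 0.001, -3.043]
ft_force: [0.2, -1.0, 1.3]
opening: 0.0873
```

Run:
```python
from h import *
snap("side","s5",(210,235,290,325),7);
print(manip.get_obs()["eef_pos"],manip.get_obs()["ft_force"])
```

```text
[0.43760976 0.29529219 0.18837905] [ 0.11642228 -1.00491765  0.00574081]
```

View pics/s5.png

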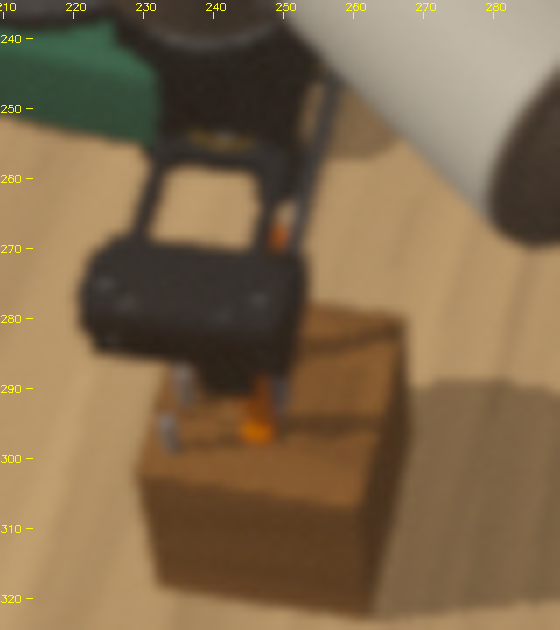

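Call:
carry_out --delta_pos '[[0,0,-0.8],[0,0,-0.8],[0,0,-0.8],[0,0,-0.8],[0,0,-0.6],[0,0,-0.3],[0,0,0],[0,0,0]]' --rot '[[0,0,0],[0,0,0],[0,0,0],[0,0,0],[0,0,0],[0,0,0],[0,0,0],[0,0,0]]' --gripper '[100,100,100,100,100,100,100,100]'

```text
time_s: 13.35
eef_pos: [0.4376, 0.2953, 0.1472]
eef_rot: [3.141, 0.0, -3.043]
ft_force: [0.0, 0.1, -0.1]
opening: 0.0869
```

Call:
carry_out --delta_pos '[[0,0,0],[0,0,0],[0,0,0],[0,0,0],[0,0,0],[0,0,0],[0,0,0],[0,0,0]]' --rot '[[0,0,0],[0,0,0],[0,0,0],[0,0,0],[0,0,0],[0,0,0],[0,0,0],[0,0,0]]' --gripper '[75,50,40,30,30,30,30,30]' --force 6

```text
time_s: 14.15
eef_pos: [0.4377, 0.2956, 0.1474]
eef_rot: [3.141, 0.001, -3.043]
ft_force: [0.6, 2.1, 1.2]
opening: 0.0671
```

Call:
carry_out --delta_pos '[[0,0,0],[0,0,0],[0,0,0],[0,0,0],[0,0,0],[0,0,0],[0,0,0.3],[0,0,0.5]]' --rot '[[0,0,0],[0,0,0],[0,0,0],[0,0,0],[0,0,0],[0,0,0],[0,0,0],[0,0,0]]' --gripper '[30,30,30,30,30,30,30,30]' --force 7

```text
time_s: 14.95
eef_pos: [0.4362, 0.2934, 0.1537]
eef_rot: [-3.138, -0.004, -3.044]
ft_force: [0.2, 0.5, -1.8]
opening: 0.0664
```

Run:
```python
from h import *
snap("side","s6",(210,235,290,325),7);snap("top","t6",(130,150,220,220),8)
print(manip.get_obs()["eef_pos"],manip.get_obs()["ft_force"],manip.get_obs()["opening"])
```

```text
[0.43709099 0.29444272 0.15493981] [-0.28853296 -0.00450929 -2.47508726] 0.0668017602182121
```

View pics/s6.png

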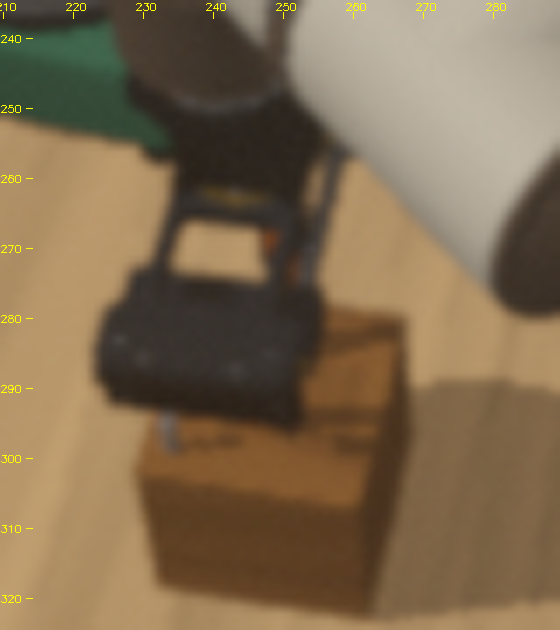

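The pliers come with the gripper (about 2 N load). Lifting clear.

Call:
carry_out --delta_pos '[[0,0,1],[0,0,1.5],[0,0,2],[0,0,2],[0,0,2],[0,0,2],[0,0,1.5],[0,0,1]]' --rot '[[0,0,0],[0,0,0],[0,0,0],[0,0,0],[0,0,0],[0,0,0],[0,0,0],[0,0,0]]' --gripper '[30,30,30,30,30,30,30,30]'

```text
time_s: 15.85
eef_pos: [0.4375, 0.295, 0.2867]
eef_rot: [3.141, 0.001, -3.043]
ft_force: [0.8, 0.4, -1.7]
opening: 0.0664
```

Run:
```python
from h import *
snap("side","s7",(190,195,310,305),6);snap("top","t7",(110,130,220,230),7)
print(manip.get_obs()["eef_pos"],manip.get_obs()["ft_force"],manip.get_obs()["opening"])
```

```text
[0.43775524 0.2954016  0.28665857] [-0.67753644  0.56391083 -1.35650249] 0.06653946135410473
```

View pics/s7.png

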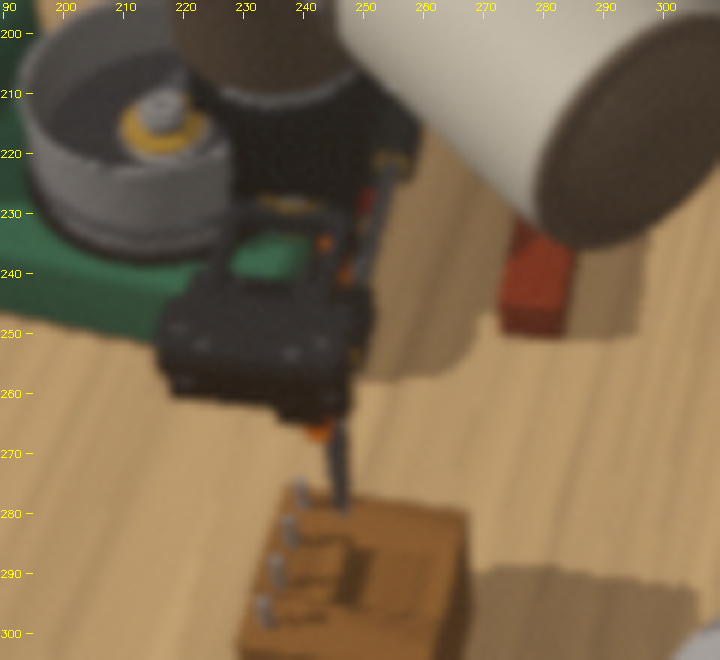

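View pics/t7.png

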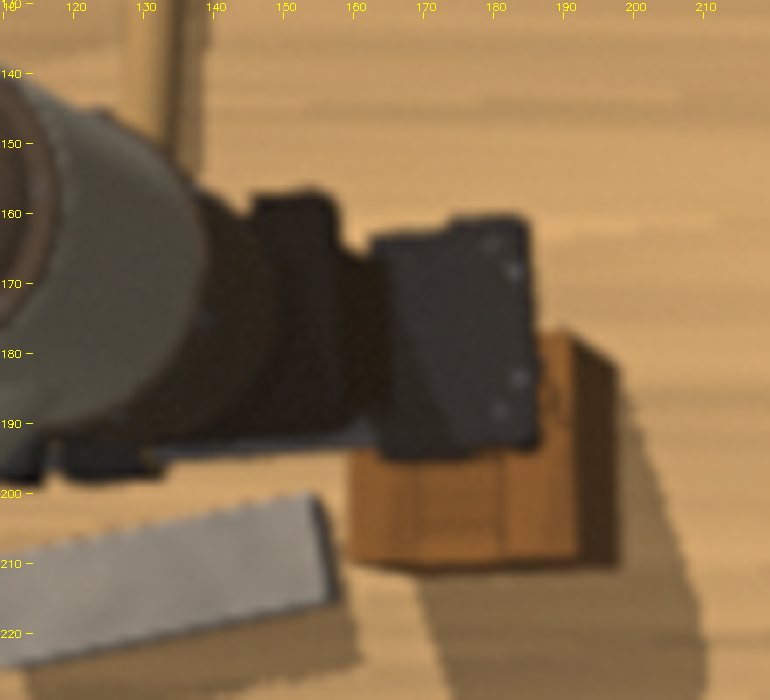

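Run:
```python
from h import *
np.set_printoptions(precision=4,suppress=True)
crop("s7_full","s7b",(225,225,265,285),12)
print(atz("side",(246.5,279.5),.149)); print(proj("side",[.4377,.2954,.149]),proj("side",[.4377,.2954+.006,.149]))
```

```text
[0.438  0.3006 0.149 ]
[247.1446 278.0605] [246.5078 279.7605]
```

View pics/s7b.png

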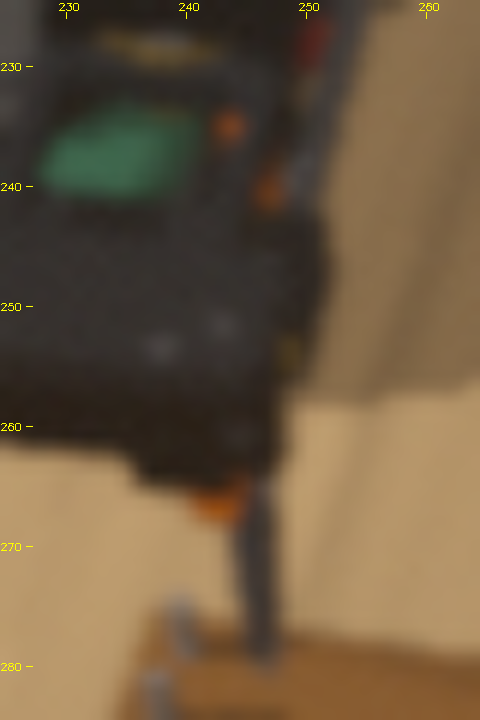

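Run:
```python
from h import *
np.set_printoptions(precision=4,suppress=True)
im=cv2.imread("pics/t7_full.png"); print(im.shape)
c=atz("top",(375.1,201.6),.0065);e=atz("top",(374.3,209.6),.0065);l=atz("top",(370-335*0+0,0),0)
pl=atz("top",(335+37.0-.5,175+34.8-.5),.0065);pr=atz("top",(335+42.6-.5,175+35.4-.5),.0065)
print(c,np.degrees(np.arctan2(*(c-e)[1::-1])),np.degrees(np.arctan2(-(pl-pr)[0],(pl-pr)[1])),(pl+pr)/2,np.linalg.norm(c-e))
crop("t7_full","t7r",(355,185,395,225),15)
# template fit of the ring: model polygons rendered, compare
g=cv2.cvtColor(im,cv2.COLOR_BGR2GRAY).astype(float)
def render(x,y,th,S=8):
    b=(355,183,393,222);W=(b[2]-b[0])*S;H=(b[3]-b[1])*S
    M=np.zeros((H,W),np.uint8)
    def P(pts):
        pts=np.array(pts);R=np.array([[np.cos(th),-np.sin(th)],[np.sin(th),np.cos(th)]])
        w=pts@R.T+[x,y];p=proj("top",np.c_[w,np.full(len(w),.0065)])
        return np.round((p-[b[0]-.5,b[1]-.5])*S).astype(np.int32)
    a0=np.arctan2(8,11);a=np.linspace(-np.pi+.6,np.pi-.6,80)
    o=np.c_[.0182*np.cos(a),.0182*np.sin(a)];i=np.c_[.0132*np.cos(a),.0132*np.sin(a)]
    cv2.fillPoly(M,[P(np.r_[o,i[::-1]])],255)
    for s in(1,-1): cv2.fillPoly(M,[P([[-.009,s*.007],[-.021,s*.007],[-.021,s*.0115],[-.009,s*.0115]])],255)
    m=cv2.resize(M,None,fx=1/S,fy=1/S,interpolation=cv2.INTER_AREA).astype(float)
    return cv2.GaussianBlur(m,(0,0),.7),b
def cost(q):
    m,b=render(q[0],q[1],q[2]);t=g[b[1]:b[3],b[0]:b[2]]
    sl=(slice(9,30),slice(10,30));A=m[sl].ravel();B=t[sl].ravel();return -np.corrcoef(A,B)[0,1]
from scipy.optimize import minimize
best=min((minimize(cost,[c[0]+dx,c[1],t],method="Nelder-Mead",options=dict(initial_simplex=[[c[0]+dx,c[1],t],[c[0]+dx+.003,c[1],t],[c[0]+dx,c[1]+.003,t],[c[0]+dx,c[1],t+.1]])) for dx in(-.002,.002) for t in(-.2,-.1,0)),key=lambda r:r.fun)
print(best.x,np.degrees(best.x[2]),best.fun)
```

```text
(420, 560, 3)
[ 0.4347 -0.3035  0.0065] -5.273097686157177 -4.671127274947353 [ 0.4098 -0.3012  0.0065] 0.025062308565346844
[ 0.435  -0.3034 -0.078 ] -4.468125173275775 -0.9467093673926131
```

View pics/t7r.png

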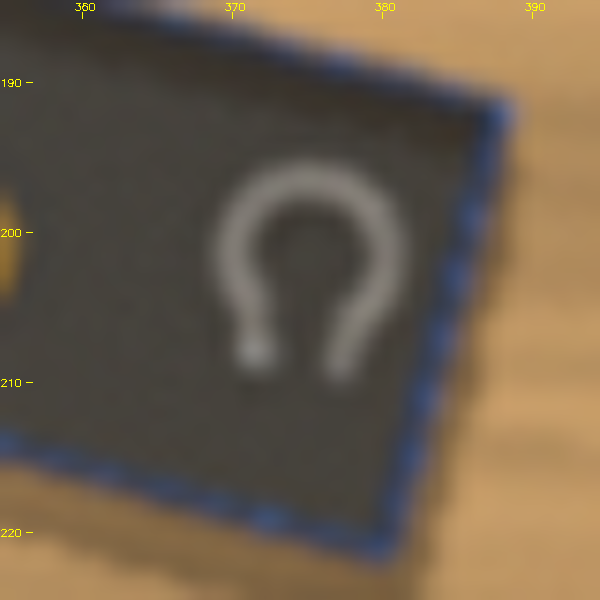

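The ring fit gives centre (0.435,−0.3045 corrected) and yaw −4.5°, with the gap point at about (0.4175,−0.303). Carrying the pliers there, turned −10°.

Call:
carry_out --delta_pos '[[0,-1,0],[0,-2,0],[0,-3,0],[0,-4,0],[0,-4.5,0],[0,-4.5,0],[0,-4.5,0],[0,-4.5,0]]' --rot '[[0,0,0],[0,0,0],[0,0,-1],[0,0,-1],[0,0,-1],[0,0,-1],[0,0,-1],[0,0,-1]]' --gripper '[30,30,30,30,30,30,30,30]'

```text
time_s: 16.75
eef_pos: [0.4357, 0.0121, 0.2844]
eef_rot: [-3.141, -0.001, 3.134]
ft_force: [0.9, -0.4, -0.9]
opening: 0.0669
```

Call:
carry_out --delta_pos '[[-0.2,-4.5,0],[-0.3,-4.5,0],[-0.3,-4.5,0],[-0.3,-4.5,0],[-0.3,-4.5,0],[-0.3,-4,0],[-0.3,-3,0],[0,-2.3,0]]' --rot '[[0,0,-1],[0,0,-1],[0,0,-1],[0,0,-1.1],[0,0,0],[0,0,0],[0,0,0],[0,0,0]]' --gripper '[30,30,30,30,30,30,30,30]'

```text
time_s: 17.55
eef_pos: [0.4148, -0.3051, 0.2841]
eef_rot: [3.141, -0.003, 3.061]
ft_force: [0.4, -0.7, -1.5]
opening: 0.0664
```

Call:
carry_out --delta_pos '[[0,0,-1],[0,0,-2],[0,0,-2.5],[0,0,-2],[0,0,-1.5],[0,0,-0.6],[0,0,0],[0,0,0]]' --rot '[[0,0,0],[0,0,0],[0,0,0],[0,0,0],[0,0,0],[0,0,0],[0,0,0],[0,0,0]]' --gripper '[30,30,30,30,30,30,30,30]'

```text
time_s: 18.35
eef_pos: [0.4174, -0.3029, 0.1896]
eef_rot: [-3.141, 0.001, 3.064]
ft_force: [-0.5, 0.2, -1.1]
opening: 0.0666
```

Run:
```python
from h import *
np.set_printoptions(precision=4,suppress=True)
snap("side","s8",(255,145,325,210),11);snap("top","t8",(330,165,410,235),9)
print(manip.get_obs()["eef_pos"],manip.get_obs()["eef_rot"],manip.get_obs()["ft_force"],manip.get_obs()["opening"])
```

```text
[ 0.4178 -0.303   0.19  ] [-3.141   0.0017  3.0638] [-0.3047  0.9424 -1.7142] 0.06704898344718681
```

View pics/s8.png

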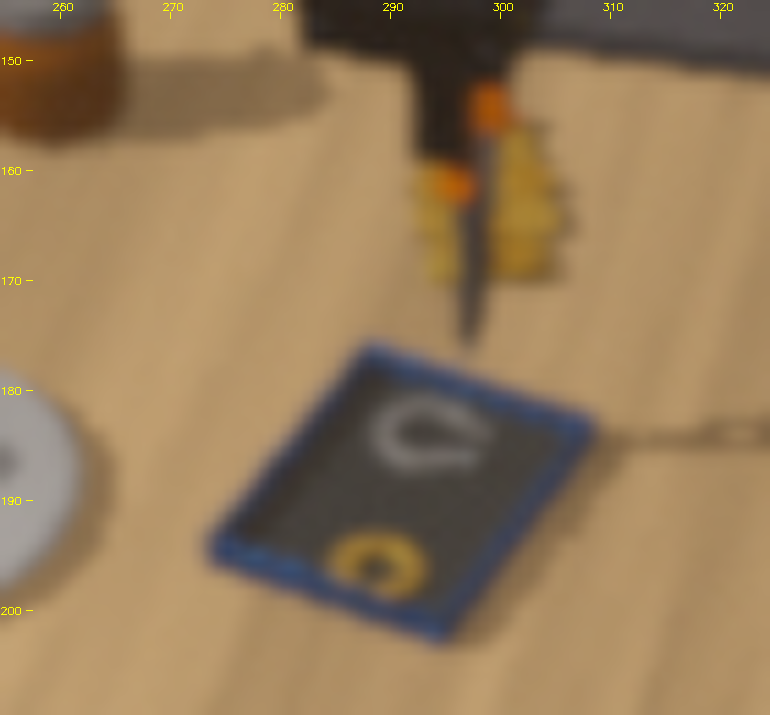

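View pics/t8.png

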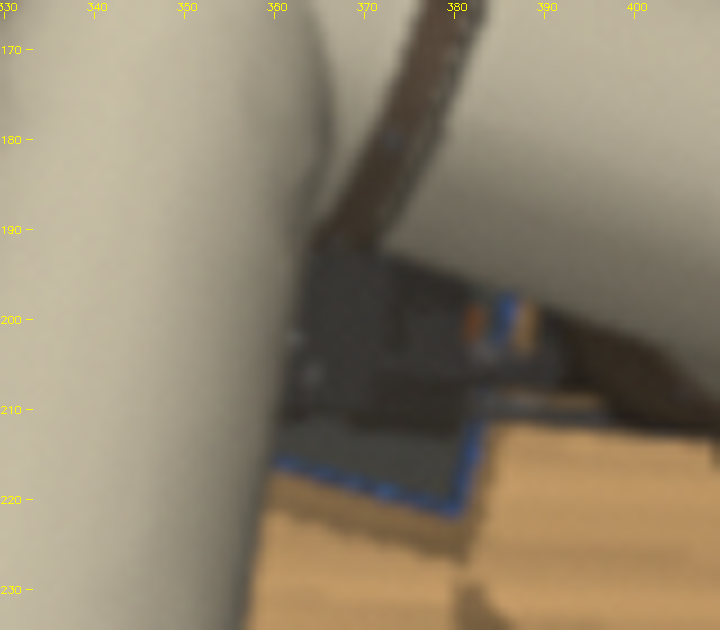

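The tip end is in the side view at (297,176.3). The ring's ears end at about (298.7,184) and (297.3,186.5), and its centre is near (293,184). I'll compare these relative to each other in the same camera.

Run:
```python
from h import *
np.set_printoptions(precision=4,suppress=True)
crop("s8_full","s8b",(280,165,310,195),22)
print("tip now expected",proj("side",[.4178,-.303,.052]),"seen atz",atz("side",(297,176),.052))
th=-.078;c=np.array([.435,-.3045])
def W(x,y): return [c[0]+x*np.cos(th)-y*np.sin(th),c[1]+x*np.sin(th)+y*np.cos(th),.0065]
print("ring pred: c,gap,ears",proj("side",[W(0,0),W(-.0175,0),W(-.021,.009),W(-.021,-.009),W(.0182,0),W(0,.0182),W(0,-.0182)]))
```

```text
tip now expected [297.7301 175.3083] seen atz [ 0.4198 -0.298   0.052 ]
ring pred: c,gap,ears [[293.5945 183.0056]
 [297.6177 183.8169]
 [297.8065 185.3288]
 [299.0386 182.6407]
 [289.433  182.1664]
 [292.3063 185.7281]
 [294.8632 180.324 ]]
```

View pics/s8b.png

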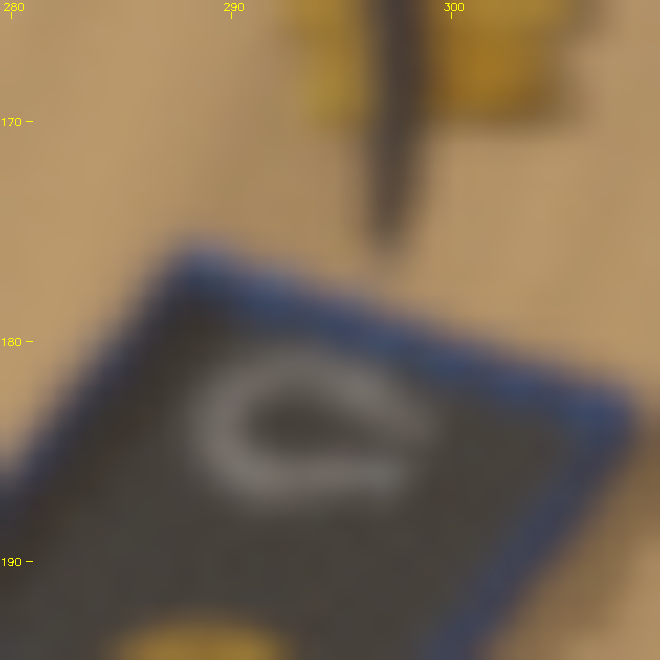

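Call:
carry_out --delta_pos '[[-0.1,0,-0.5],[0,0,-1],[0,0,-1],[0,0,-0.8],[0,0,-0.5],[0,0,0],[0,0,0],[0,0,0]]' --rot '[[0,0,0],[0,0,0],[0,0,0],[0,0,0],[0,0,0],[0,0,0],[0,0,0],[0,0,0]]' --gripper '[30,30,30,30,30,30,30,30]'

```text
time_s: 19.25
eef_pos: [0.4168, -0.303, 0.1514]
eef_rot: [-3.141, 0.001, 3.064]
ft_force: [-0.1, -0.1, -1.2]
opening: 0.0664
```

Run:
```python
from h import *
np.set_printoptions(precision=4,suppress=True)
snap("side","s9",(280,160,310,195),20)
print(manip.get_obs()["eef_pos"],manip.get_obs()["eef_rot"],manip.get_obs()["ft_force"],manip.get_obs()["opening"])
```

```text
[ 0.4167 -0.303   0.1515] [-3.1412  0.0009  3.0637] [-0.4977  0.441  -1.4762] 0.06651669307837602
```

View pics/s9.png

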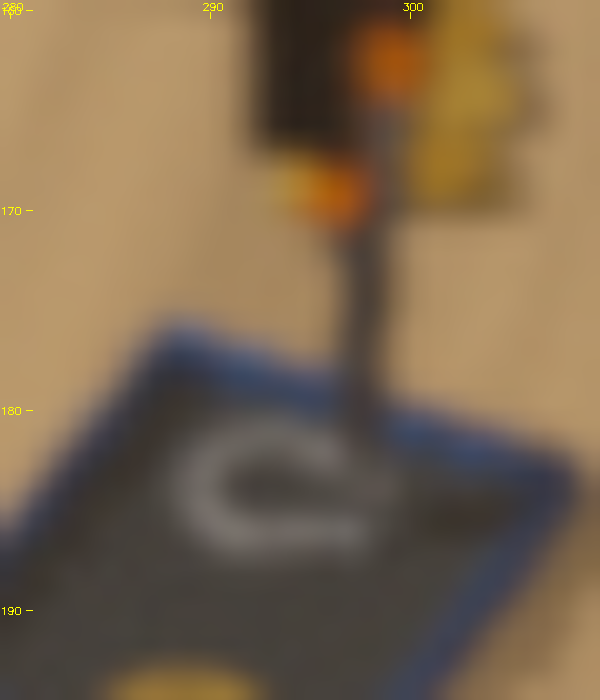

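The tip is at (297.5,183), in line with the gap at (297.5,185) once lowered about 1 cm. Descending to the tray floor.

Call:
carry_out --delta_pos '[[0,0,-0.3],[0,0,-0.3],[0,0,-0.2],[0,0,-0.1],[0,0,0],[0,0,0],[0,0,0],[0,0,0]]' --rot '[[0,0,0],[0,0,0],[0,0,0],[0,0,0],[0,0,0],[0,0,0],[0,0,0],[0,0,0]]' --gripper '[30,30,30,30,30,30,30,30]'

```text
time_s: 20.1
eef_pos: [0.4164, -0.3029, 0.1421]
eef_rot: [-3.142, 0.0, 3.064]
ft_force: [-0.2, -0.2, -1.7]
opening: 0.0665
```

Run:
```python
from h import *
np.set_printoptions(precision=4,suppress=True)
snap("side","s10",(280,160,310,195),20)
print(manip.get_obs()["eef_pos"],manip.get_obs()["eef_rot"],manip.get_obs()["ft_force"],manip.get_obs()["opening"])
```

```text
[ 0.4164 -0.3029  0.1421] [-3.1416  0.0002  3.0636] [ 0.699  -0.6662 -1.0855] 0.06639033993510761
```

View pics/s10.png

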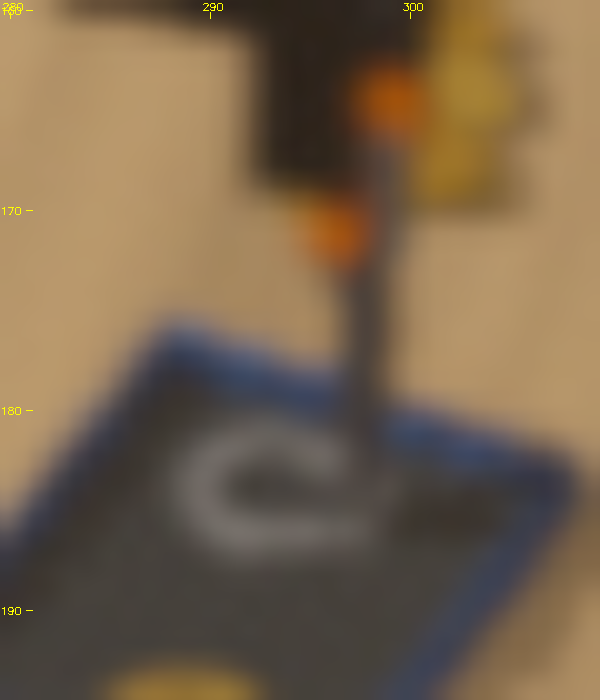

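The tips are in the gap with no contact force. Lowering the last millimetre, then squeezing with 30 N while following down 1.5 mm.

Call:
carry_out --delta_pos '[[0,0,-0.1],[0,0,0],[0,0,0],[0,0,0],[0,0,0],[0,0,0],[0,0,0],[0,0,0]]' --rot '[[0,0,0],[0,0,0],[0,0,0],[0,0,0],[0,0,0],[0,0,0],[0,0,0],[0,0,0]]' --gripper '[30,30,30,30,30,30,30,30]'

```text
time_s: 20.95
eef_pos: [0.4164, -0.3029, 0.1411]
eef_rot: [3.142, 0.0, 3.064]
ft_force: [0.5, 0.3, -1.1]
opening: 0.0663
```

Call:
carry_out --delta_pos '[[0,0,-0.1],[0,0,0],[0,0,0],[0,0,0],[0,0,0],[0,0,0],[0,0,0],[0,0,0]]' --rot '[[0,0,0],[0,0,0],[0,0,0],[0,0,0],[0,0,0],[0,0,0],[0,0,0],[0,0,0]]' --gripper '[30,30,30,30,30,30,30,30]'

```text
time_s: 21.75
eef_pos: [0.4165, -0.3029, 0.1402]
eef_rot: [-3.141, 0.0, 3.064]
ft_force: [0.8, -0.1, 1.2]
opening: 0.0666
```

Call:
carry_out --delta_pos '[[0,0,-0.03],[0,0,-0.03],[0,0,-0.02],[0,0,-0.02],[0,0,0],[0,0,0],[0,0,0],[0,0,0]]' --rot '[[0,0,0],[0,0,0],[0,0,0],[0,0,0],[0,0,0],[0,0,0],[0,0,0],[0,0,0]]' --gripper '[65,60,55,50,45,40,35,30]' --force 32

```text
time_s: 22.55
eef_pos: [0.4185, -0.3015, 0.142]
eef_rot: [3.14, 0.005, 3.063]
ft_force: [0.5, 11.7, 17.4]
opening: 0.039
```

Run:
```python
from h import *
np.set_printoptions(precision=4,suppress=True)
snap("side","s11",(275,150,315,195),16)
print(manip.get_obs()["eef_pos"],manip.get_obs()["eef_rot"],manip.get_obs()["ft_force"],manip.get_obs()["opening"])
```

```text
[ 0.4185 -0.3015  0.142 ] [3.14   0.0052 3.0635] [ 1.2716  9.9321 17.5263] 0.03877644522752405
```

View pics/s11.png

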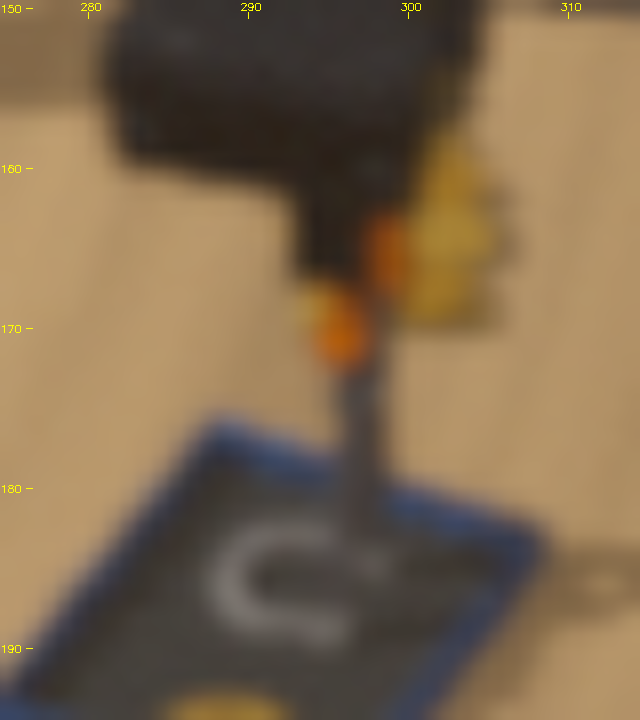

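The ring is spread (near ear at (295,189), far ear at (298,184.5)) and the tips press on the floor at 17 N. I'll relieve that and look at the squeeze.

Call:
carry_out --delta_pos '[[0,0,0.1],[0,0,0.1],[0,0,0.05],[0,0,0],[0,0,0],[0,0,0],[0,0,0],[0,0,0]]' --rot '[[0,0,0],[0,0,0],[0,0,0],[0,0,0],[0,0,0],[0,0,0],[0,0,0],[0,0,0]]' --gripper '[30,30,30,30,30,30,30,30]' --force 40

```text
time_s: 23.4
eef_pos: [0.4171, -0.3021, 0.1426]
eef_rot: [3.141, 0.002, 3.064]
ft_force: [0.0, 5.5, 7.8]
opening: 0.0376
```

Call:
carry_out --delta_pos '[[0,0,0.1],[0,0,0.1],[0,0,0.1],[0,0,0.2],[0,0,0.3],[0,0,0.4],[0,0,0.4],[0,0,0.4]]' --rot '[[0,0,0],[0,0,0],[0,0,0],[0,0,0],[0,0,0],[0,0,0],[0,0,0],[0,0,0]]' --gripper '[30,30,30,30,30,30,30,30]'

```text
time_s: 24.2
eef_pos: [0.4164, -0.3029, 0.162]
eef_rot: [-3.142, 0.0, 3.064]
ft_force: [-0.8, -0.2, -2.4]
opening: 0.036
```

Run:
```python
from h import *
np.set_printoptions(precision=4,suppress=True)
snap("side","s12",(275,150,315,195),16)
print(manip.get_obs()["eef_pos"],manip.get_obs()["eef_rot"],manip.get_obs()["ft_force"],manip.get_obs()["opening"])
```

```text
[ 0.4169 -0.3031  0.1627] [-3.1409  0.0016  3.0638] [ 0.3304 -0.0518 -1.2704] 0.03611357441338062
```

View pics/s12.png

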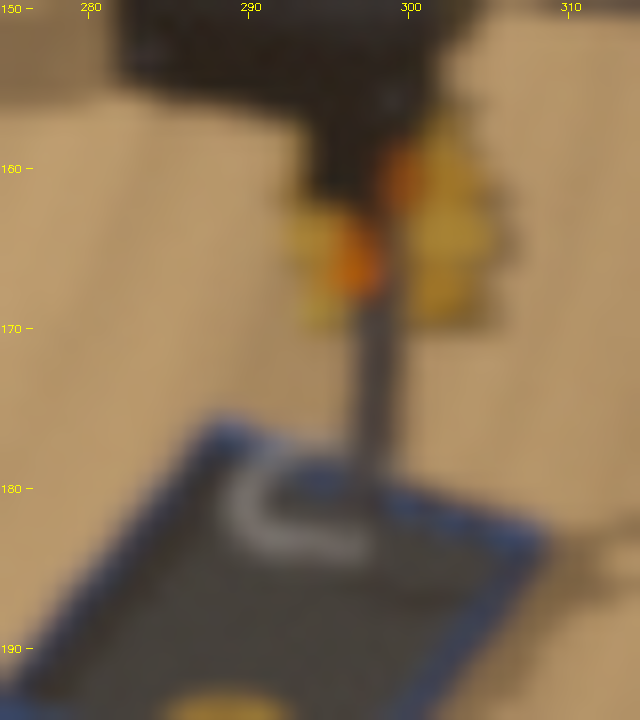

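The ring rose with the pliers (now around (292,181), about 5 px up). To let the top camera see it past the gripper, I want the ring on the robot side of the tool. First I'm checking the wrist joint room for a half turn.

Run:
```python
from h import *
print(manip.get_obs()["qpos"])
```

```text
[-3.13273362e-01  2.81072993e-01 -3.80667217e-01  3.84720593e-04
 -9.07346142e-01 -1.33553685e+00]
```

Call:
carry_out --delta_pos '[[0,0,1],[0,0,1.5],[0,0,2],[0,0,2.5],[0,0,2.5],[0,0,2.5],[0,0,2.5],[0,0,2]]' --rot '[[0,0,0],[0,0,0],[0,0,0],[0,0,0],[0,0,0],[0,0,0],[0,0,0],[0,0,0]]' --gripper '[30,30,30,30,30,30,30,30]'

```text
time_s: 25.05
eef_pos: [0.4164, -0.3029, 0.3289]
eef_rot: [-3.141, 0.002, 3.064]
ft_force: [0.3, 1.1, -1.2]
opening: 0.0357
```

Call:
carry_out --delta_pos '[[0.5,1,0],[1,1.5,0],[1,2,0],[1,2,0],[1,2,0],[1,2,0],[1,2,0],[1,2,0]]' --rot '[[0,0,3],[0,0,6],[0,0,8],[0,0,8],[0,0,8],[0,0,8],[0,0,8],[0,0,8]]' --gripper '[30,30,30,30,30,30,30,30]'

```text
time_s: 25.85
eef_pos: [0.4912, -0.1561, 0.3252]
eef_rot: [3.139, -0.001, -2.217]
ft_force: [-0.3, 0.0, -1.5]
opening: 0.0359
```

Call:
carry_out --delta_pos '[[1,2,0],[1,2,0],[1,2,0],[1,2,0],[1,2,0],[1,1.5,0],[1,1,0],[0.5,0.5,0]]' --rot '[[0,0,8],[0,0,8],[0,0,8],[0,0,8],[0,0,8],[0,0,8],[0,0,8],[0,0,8]]' --gripper '[30,30,30,30,30,30,30,30]'

```text
time_s: 26.65
eef_pos: [0.5664, -0.026, 0.3248]
eef_rot: [3.139, 0.001, -1.099]
ft_force: [-0.2, -0.7, -1.7]
opening: 0.0362
```

Call:
carry_out --delta_pos '[[0,0,0],[0,0,0],[0,0,0],[0,0,0],[0,0,0],[0,0,0],[0,0,0],[0,0,0]]' --rot '[[0,0,8],[0,0,8],[0,0,8],[0,0,8],[0,0,8],[0,0,8],[0,0,8],[0,0,3]]' --gripper '[30,30,30,30,30,30,30,30]'

```text
time_s: 27.45
eef_pos: [0.5657, -0.027, 0.325]
eef_rot: [-3.141, 0.003, -0.072]
ft_force: [0.1, 1.0, -2.7]
opening: 0.0364
```

Run:
```python
from h import *
np.set_printoptions(precision=4,suppress=True)
o=manip.get_obs();e=o["eef_pos"];print(e,o["eef_rot"],o["ft_force"],o["opening"])
p=proj("side",e-[0.015,0,.137]).astype(int);q=proj("top",e-[0.015,0,.137]).astype(int);print(p,q)
snap("side","s13",(p[0]-30,p[1]-25,p[0]+30,p[1]+25),13);snap("top","t13",(q[0]-30,q[1]-25,q[0]+30,q[1]+25),13)
```

```text
[ 0.5657 -0.027   0.325 ] [-3.1415  0.0026 -0.072 ] [ 0.0661  0.987  -2.7125] 0.03640486233618725
[243 188] [287 150]
```

View pics/s13.png

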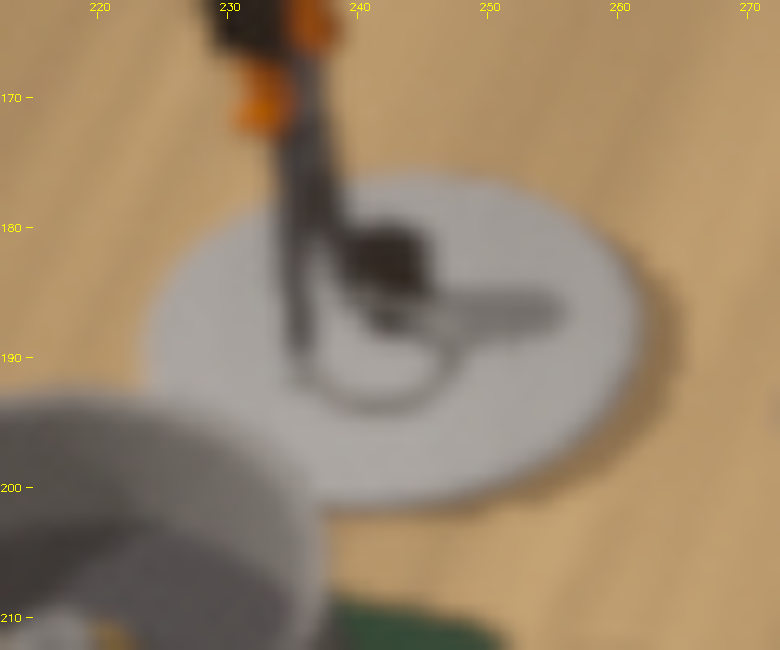

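View pics/t13.png

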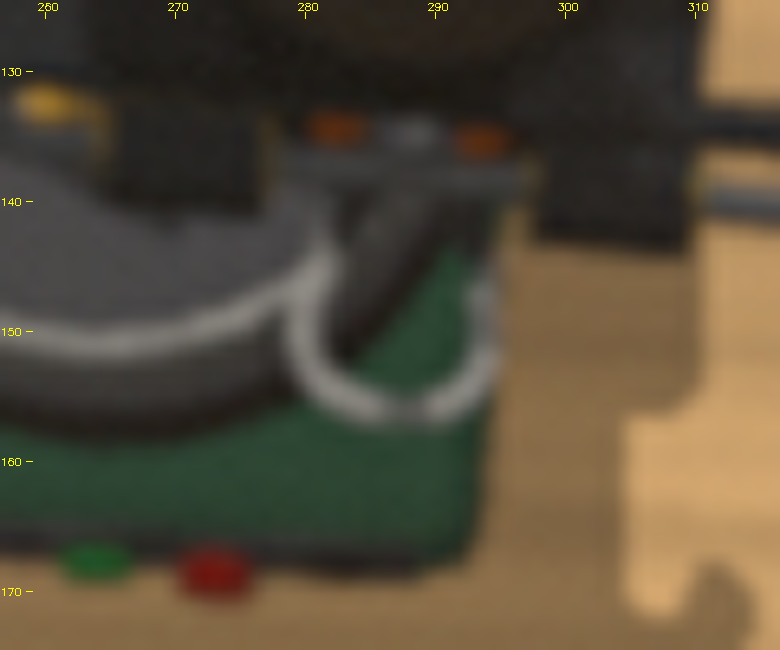

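The top view now shows the whole open ring: centreline left u≈279.6, right 294.0, bottom v≈156.1. It has an even shape and appears level. I'll fit its centre relative to the TCP.

```bash
cat >> h.py <<'E'
def circ(c,r,n=361):
    a=np.linspace(0,2*np.pi,n);return np.c_[c[0]+r*np.cos(a),c[1]+r*np.sin(a),np.full(n,c[2])]
E
python3 - <<'E'
from h import *
np.set_printoptions(precision=4,suppress=True)
e=np.array([.5657,-.027,.325])
def f(c,vb):
    p=proj("top",circ(c,.0178));s=proj("side",circ(c,.0178))+[0,vb]
    return np.array([p[:,0].min()-279.6,p[:,0].max()-294.0,p[:,1].max()-156.1,s[:,1].max()-193.8,s[:,0].max()-247.9])
for vb in(0,.6,1.1):
    s=least_squares(f,[.55,-.02,.19],args=(vb,));print(vb,s.x,s.x-e,s.fun)
for z in(.185,.188,.191):
    s=least_squares(lambda c:f([c[0],c[1],z],0)[:3],[.55,-.02]);print(z,s.x-e[:2],s.fun)
print("spindle top",atz("top",(265.3,127.6),.126))
E
```

```text
0 [ 0.5531 -0.0248  0.1835] [-0.0126  0.0022 -0.1415] [ 0.657  -0.6234  0.3003 -0.0934 -0.3721]
0.6 [ 0.5526 -0.0248  0.1862] [-0.0131  0.0022 -0.1388] [ 0.6369 -0.6106  0.2559 -0.084  -0.3166]
1.1 [ 0.5523 -0.0247  0.1885] [-0.0134  0.0023 -0.1365] [ 0.6201 -0.5999  0.219  -0.0762 -0.2702]
0.185 [-0.0121  0.0023] [ 0.6318 -0.6311  0.0017]
0.188 [-0.0127  0.0023] [ 0.6139 -0.6132  0.0017]
0.191 [-0.0133  0.0023] [ 0.5958 -0.5952  0.0017]
spindle top [0.629  0.0384 0.126 ]
```

Call:
carry_out --delta_pos '[[0.6,0.5,0],[1.2,1,0],[1.4,1.2,0],[1.4,1.2,0],[1.4,1.2,0],[1,0.8,0],[0.6,0.4,0],[0,0,0]]' --rot '[[0,0,0],[0,0,0],[0,0,0],[0,0,0],[0,0,0],[0,0,0],[0,0,0],[0,0,0]]' --gripper '[30,30,30,30,30,30,30,30]'

```text
time_s: 28.35
eef_pos: [0.6431, 0.0359, 0.3257]
eef_rot: [3.141, 0.001, -0.077]
ft_force: [0.5, 0.1, -1.4]
opening: 0.0356
```

Call:
carry_out --delta_pos '[[0,0,-0.5],[0,0,-1],[0,0,-1],[0,0,-1],[0,0,-0.7],[0,0,-0.3],[0,0,0],[0,0,0]]' --rot '[[0,0,0],[0,0,0],[0,0,0],[0,0,0],[0,0,0],[0,0,0],[0,0,0],[0,0,0]]' --gripper '[30,30,30,30,30,30,30,30]'

```text
time_s: 29.15
eef_pos: [0.6427, 0.0351, 0.282]
eef_rot: [-3.142, -0.001, -0.078]
ft_force: [-0.3, -0.1, -1.7]
opening: 0.0362
```

Run:
```python
from h import *
np.set_printoptions(precision=4,suppress=True)
o=manip.get_obs();e=o["eef_pos"];print(e,o["eef_rot"],o["ft_force"],o["opening"])
snap("side","s14",(195,185,240,225),17);snap("top","t14",(240,105,290,155),13)
```

```text
[0.6427 0.0351 0.282 ] [-3.1416 -0.0009 -0.0779] [-0.3455 -0.0613 -1.7057] 0.03618792608270033
```

View pics/s14.png

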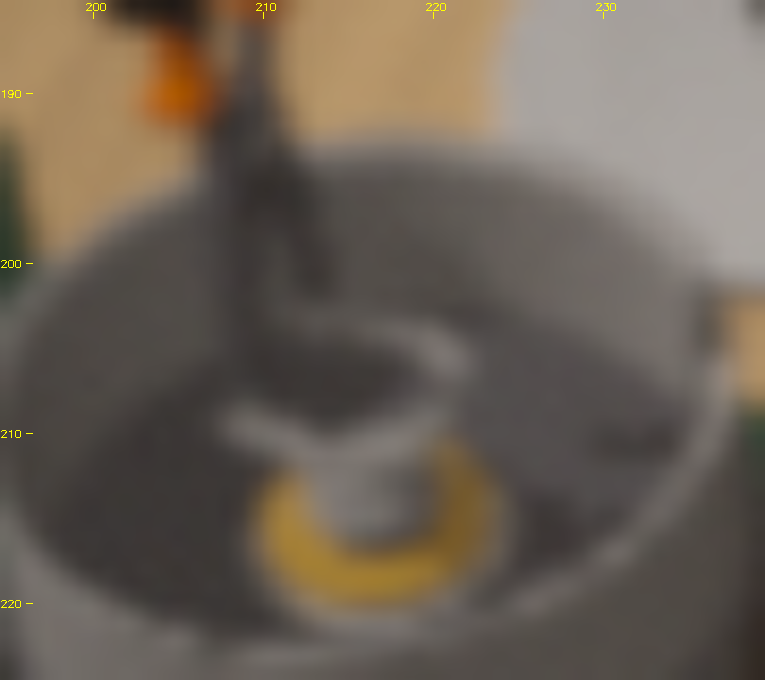

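View pics/t14.png

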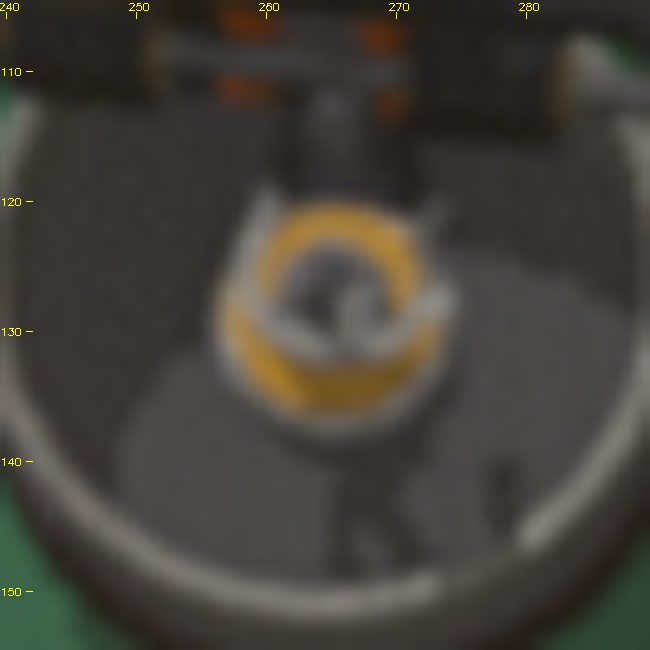

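Run:
```python
from h import *
np.set_printoptions(precision=4,suppress=True)
e=np.array([.6427,.0351,.282])
sp=atz("top",(265.3,127.6),.126)
for z in(.142,.1445,.147):
    f=lambda c:(lambda p:np.array([p[:,0].min()+p[:,0].max()-258.7-273.0,p[:,1].max()-131.0]))(proj("top",circ([c[0],c[1],z],.018)))
    s=least_squares(f,[.63,.04]);print(z,s.x,s.x-e[:2],"move by",sp[:2]-s.x)
crop("t14_full","t14b",(250,112,282,140),22)
crop("t2_full","t2c",(250,112,282,140),22)
```

```text
0.142 [0.6329 0.0362] [-0.0098  0.0011] move by [-0.0039  0.0021]
0.1445 [0.6322 0.0361] [-0.0105  0.001 ] move by [-0.0033  0.0022]
0.147 [0.6316 0.036 ] [-0.0111  0.0009] move by [-0.0026  0.0024]
```

View pics/t14b.png

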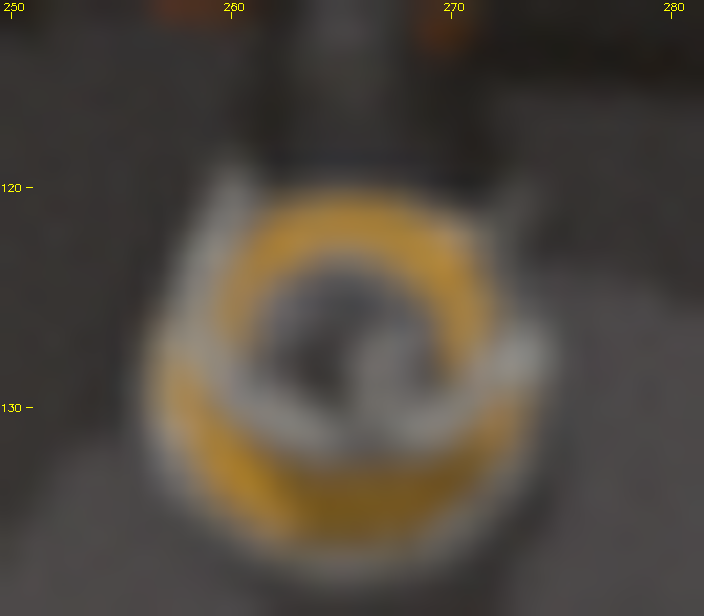

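View pics/t2c.png

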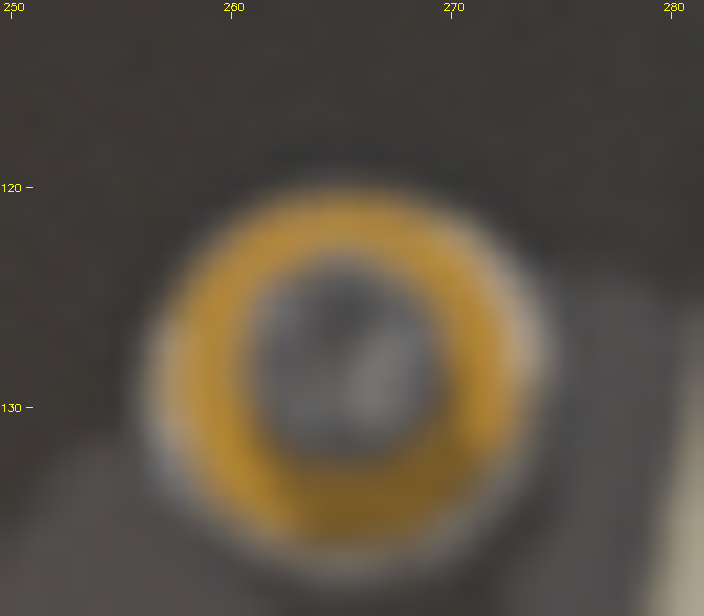

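Run:
```python
from h import *
a=cv2.imread("pics/t14_full.png").astype(float);b=cv2.imread("pics/t2_full.png").astype(float)
d=np.clip(np.abs(a-b).sum(2)*1.2,0,255).astype(np.uint8)
cv2.imwrite("pics/d14_full.png",cv2.merge([d]*3));crop("d14_full","d14",(250,112,282,140),22)
a=cv2.imread("pics/s14_full.png").astype(float);b=cv2.imread("pics/s2_full.png").astype(float)
d=np.clip(np.abs(a-b).sum(2)*1.2,0,255).astype(np.uint8)
cv2.imwrite("pics/ds14_full.png",cv2.merge([d]*3));crop("ds14_full","ds14",(200,190,232,222),20)
```

```text
(no output)
```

View pics/d14.png

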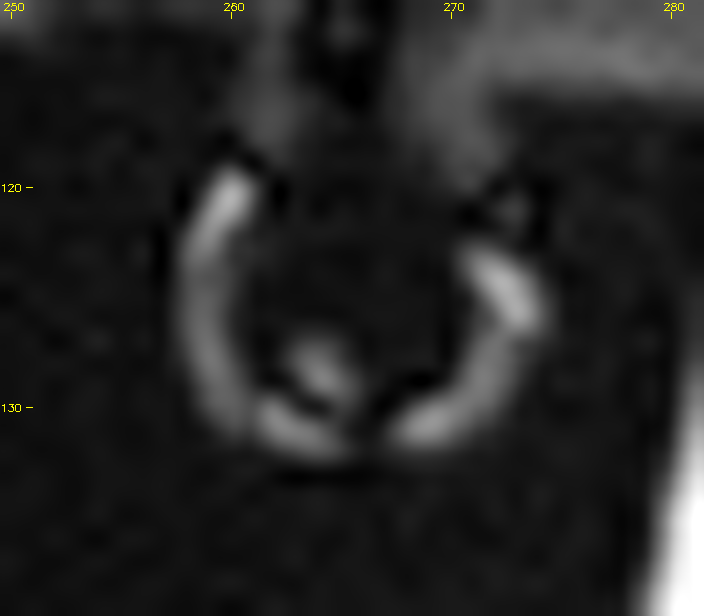

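View pics/ds14.png

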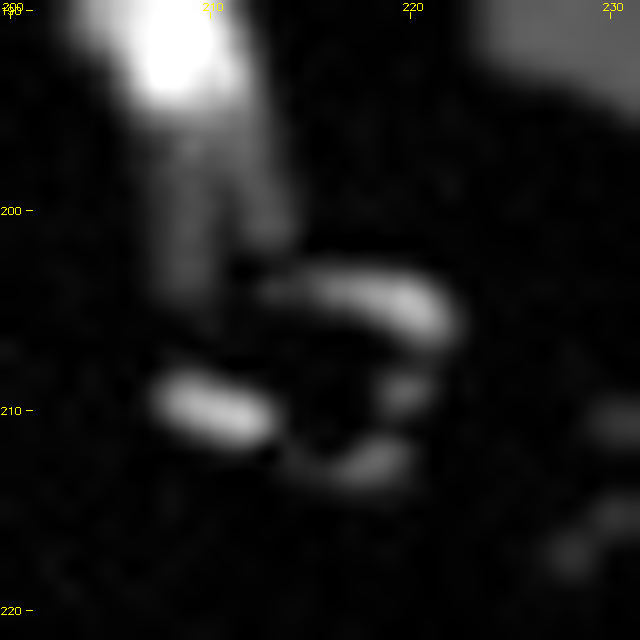

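The difference image shows the ring cleanly. Its centreline passes through (258.8,126), (262.5,130.9), (268.8,130.8) and (272.6,126). I'll fit that.

Run:
```python
from h import *
np.set_printoptions(precision=4,suppress=True)
pts=[(258.8,126),(259.6,129),(262.5,130.9),(268.8,130.8),(271.4,128.8),(272.6,126)]
sp=atz("top",(265.2,127.6),.126);print(sp)
for z in(.142,.1445,.147):
    w=np.array([atz("top",p,z)[:2] for p in pts])
    s=least_squares(lambda c:np.hypot(*(w-c[:2]).T)-c[2],[.63,.04,.018]);q=least_squares(lambda c:np.hypot(*(w-c[:2]).T)-.018,[.63,.04])
    print(z,s.x,q.x,q.fun,"move",sp[:2]-q.x)
# side: project predicted ring for comparison after v bias
for z in(.140,.1445,.149):
  for c in [(.6315,.0365)]:
    p=proj("side",circ([*c,z],.018));print(z,p.min(0),p.max(0))
print(proj("side",[.629,.038,.126]),"seen 216.5,211.7")
```

```text
[0.629  0.0386 0.126 ]
0.142 [0.633  0.0369 0.0201] [0.6301 0.0369] [ 0.0013  0.0014 -0.0007 -0.0007  0.0008  0.0019] move [-0.0012  0.0018]
0.1445 [0.6323 0.0368 0.0201] [0.6295 0.0367] [ 0.0012  0.0014 -0.0007 -0.0007  0.0007  0.0018] move [-0.0005  0.0019]
0.147 [0.6317 0.0367 0.02  ] [0.6289 0.0366] [ 0.0012  0.0014 -0.0007 -0.0007  0.0007  0.0018] move [0.0001 0.002 ]
0.14 [210.7172 204.3444] [221.2942 211.67  ]
0.1445 [210.5259 203.3954] [221.129  210.7202]
0.149 [210.3337 202.4417] [220.9631 209.7658]
[217.0868 211.3088] seen 216.5,211.7
```

```bash
cat >> h.py <<'E'
def ringcl(th=.24,n=60):
    ph=np.linspace(0,2.5,n);p=np.c_[15.7*np.cos(ph)-15.7,15.7*np.sin(ph)]
    c,s=np.cos(-th),np.sin(-th);u=p@np.array([[c,s],[-s,c]]);u[:,0]+=15.7+2.3   # origin at ring_open
    return np.r_[u[::-1],u*[1,-1]]/1000
def fitring(pts,z,yaw,th=.24):
    w=np.array([atz("top",p,z)[:2] for p in pts]);c,s=np.cos(yaw),np.sin(yaw);m=ringcl(th)@np.array([[c,s],[-s,c]])
    f=lambda q:np.min(np.hypot(*(w[:,None]-q-m[None]).transpose(2,0,1)),1)
    from scipy.optimize import minimize
    r=minimize(lambda q:(f(q)**2).sum()*1e6,w.mean(0)+[.008,0],method="Nelder-Mead",options=dict(xatol=1e-5,fatol=1e-4));return r.x,f(r.x)
E
python3 - <<'E'
from h import *
np.set_printoptions(precision=4,suppress=True)
print(ringcl()[[0,30,59,60,90,119]]*1000, )
a=ringcl()*1000;print(np.hypot(*a.T).min(),np.hypot(*a.T).max(),a.max(0),a.min(0))
pts=[(258.8,126),(259.6,129),(262.5,130.9),(268.8,130.8),(271.4,128.8),(272.6,126),(259.2,122.5)]
sp=atz("top",(265.2,127.6),.126)
for th in(.2,.24,.28):
  for z in(.1425,.1445,.147):
    c,r=fitring(pts,z,np.pi-.078,th);print(th,z,c,r.round(4),"move",sp[:2]-c)
E
```

```text
[[ -7.234   15.8484]
 [ 11.38    16.8473]
 [ 18.       0.    ]
 [ 18.      -0.    ]
 [ 10.8167 -17.2011]
 [ -7.234  -15.8484]]
17.42136562577773 20.33550193562933 [18.4484 19.4309] [ -7.234  -19.4309]
0.2 0.1425 [0.6324 0.0371] [0.0001 0.0008 0.0002 0.0002 0.0005 0.0015 0.0016] move [-0.0034  0.0016]
0.2 0.1445 [0.6318 0.037 ] [0.     0.0007 0.0002 0.0002 0.0005 0.0015 0.0016] move [-0.0028  0.0017]
0.2 0.147 [0.6311 0.0368] [0.     0.0007 0.0001 0.0003 0.0004 0.0014 0.0015] move [-0.0022  0.0018]
0.24 0.1425 [0.633 0.037] [0.0004 0.0007 0.0005 0.0001 0.0002 0.0008 0.001 ] move [-0.004   0.0017]
0.24 0.1445 [0.6324 0.0369] [0.0005 0.0007 0.0005 0.0001 0.0001 0.0007 0.0009] move [-0.0034  0.0018]
0.24 0.147 [0.6317 0.0367] [0.0005 0.0006 0.0005 0.0001 0.0001 0.0007 0.0009] move [-0.0028  0.0019]
0.28 0.1425 [0.6331 0.037 ] [0.001  0.0002 0.0004 0.0003 0.0005 0.0002 0.0004] move [-0.0042  0.0017]
0.28 0.1445 [0.6326 0.0369] [0.0011 0.0002 0.0004 0.0003 0.0005 0.0002 0.0004] move [-0.0036  0.0018]
0.28 0.147 [0.6319 0.0367] [0.0011 0.0002 0.0004 0.0004 0.0005 0.0001 0.0003] move [-0.0029  0.0019]
```

Call:
carry_out --delta_pos '[[-0.15,0.1,0],[-0.1,0.1,0],[0,0,-0.3],[0,0,-0.4],[0,0,-0.3],[0,0,0],[0,0,0],[0,0,0]]' --rot '[[0,0,0],[0,0,0],[0,0,0],[0,0,0],[0,0,0],[0,0,0],[0,0,0],[0,0,0]]' --gripper '[30,30,30,30,30,30,30,30]'

```text
time_s: 30.05
eef_pos: [0.64, 0.0371, 0.2717]
eef_rot: [3.142, -0.0, -0.078]
ft_force: [0.6, 0.6, -1.1]
opening: 0.036
```

```bash
cat >> h.py <<'E'
def look(k):
    o=manip.get_obs();print(o["time_s"],o["eef_pos"].round(4),o["ft_force"].round(2),o["ft_torque"].round(3),round(o["opening"],4))
    for n,b,box,s in(("top","t2",(250,112,282,140),18),("side","s2",(200,190,232,222),16)):
        snap(n,n[0]+k); a=cv2.imread(f"pics/{n[0]}{k}_full.png").astype(float);r=cv2.imread(f"pics/{b}_full.png").astype(float)
        d=np.clip(np.abs(a-r).sum(2)*1.2,0,255).astype(np.uint8);cv2.imwrite("pics/tmp_full.png",cv2.merge([d]*3))
        crop("tmp_full","tmpd",box,s//2*1.0 if False else 12);crop(n[0]+k+"_full","tmpc",box,12)
        A=cv2.imread("pics/tmpd.png");B=cv2.imread("pics/tmpc.png");cv2.imwrite(f"pics/{n[0]}{k}.png",np.hstack([A,B]))
E
python3 - <<'E'
from h import *
look("15")
E
```

```text
30.05 [0.64   0.0371 0.2717] [ 0.61  0.6  -1.14] [-0.068  0.166  0.053] 0.036
```

View pics/t15.png

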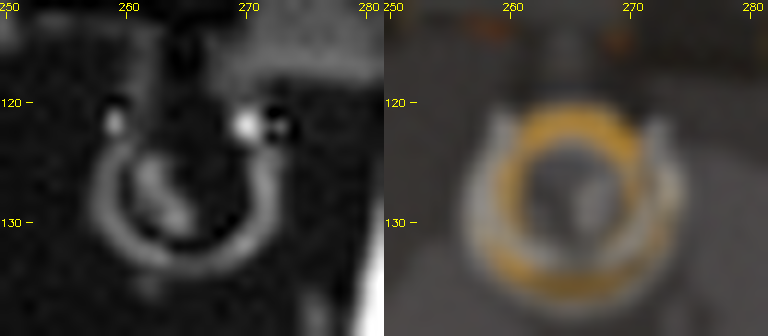

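View pics/s15.png

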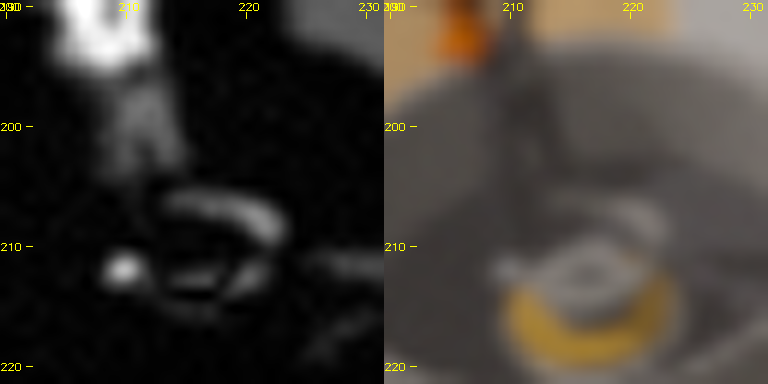

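The difference view now shows the whole ring: left (258.1,127.8), bottom (264.9,133.7), right (271.8,127). The spindle top is inside it.

Run:
```python
from h import *
np.set_printoptions(precision=4,suppress=True)
pts=[(258.1,127.75),(259.5,131.4),(264.9,133.6),(269.9,131.7),(271.75,127)]
sp=atz("top",(265.2,127.6),.126);e=np.array([.64,.0371])
for th in(.22,.26):
  for z in(.132,.1345,.137):
    c,r=fitring(pts,z,np.pi-.078,th);print(th,z,c,c-e,r.round(4),"move",sp[:2]-c)
crop("t15_full","t15b",(250,112,282,140),22)
# spindle refine from t2: diffs; silhouettes of top chamfer edge/ cylinder
for x,y in((.629,.0386),(.6305,.0375)):
  for z,r in((.126,.011),(.123,.014),(.112,.014),(.112,.023)):
    p=proj("top",circ([x,y,z],r));print(x,z,r,p.min(0),p.max(0))
```

```text
0.22 0.132 [0.6289 0.0391] [-0.0111  0.002 ] [0.0003 0.     0.0006 0.0005 0.0009] move [ 0.     -0.0004]
0.22 0.1345 [0.6283 0.0389] [-0.0117  0.0018] [0.0003 0.     0.0006 0.0005 0.0008] move [ 0.0007 -0.0003]
0.22 0.137 [0.6276 0.0388] [-0.0124  0.0017] [0.0002 0.0001 0.0006 0.0006 0.0008] move [ 0.0014 -0.0002]
0.26 0.132 [0.6292 0.0391] [-0.0108  0.002 ] [0.0004 0.0003 0.0009 0.0008 0.0003] move [-0.0003 -0.0004]
0.26 0.1345 [0.6286 0.0389] [-0.0114  0.0018] [0.0004 0.0003 0.0008 0.0008 0.0002] move [ 0.0004 -0.0003]
0.26 0.137 [0.6279 0.0388] [-0.0121  0.0017] [0.0005 0.0003 0.0008 0.0009 0.0002] move [ 0.0011 -0.0002]
0.629 0.126 0.011 [261.3875 123.8376] [269.0431 131.3514]
0.629 0.123 0.014 [260.4009 123.1028] [270.1199 132.6423]
0.629 0.112 0.014 [260.6075 124.1464] [270.2376 133.6005]
0.629 0.112 0.023 [257.5137 121.1156] [273.3345 136.6474]
0.6305 0.126 0.011 [261.7857 123.3346] [269.4408 130.847 ]
0.6305 0.123 0.014 [260.7982 122.6013] [270.5165 132.1389]
0.6305 0.112 0.014 [261.0012 123.6494] [270.6305 133.1017]
0.6305 0.112 0.023 [257.9076 120.6192] [273.7273 136.148 ]
```

View pics/t15b.png

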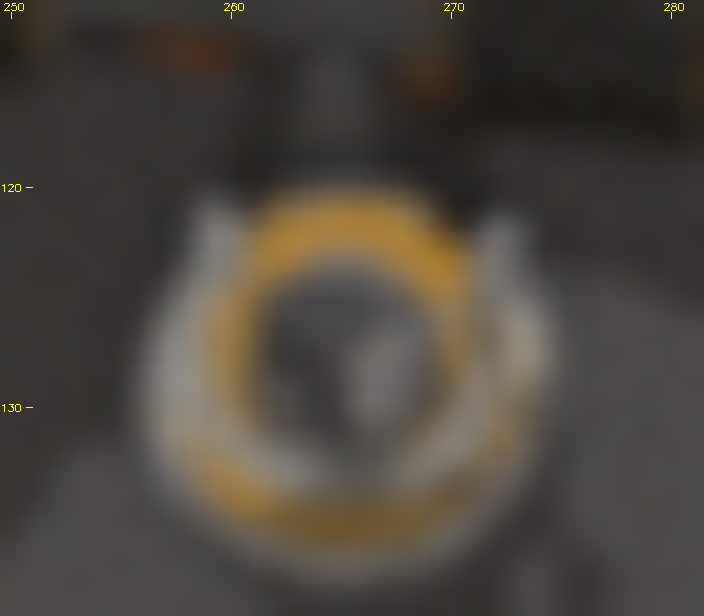

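The ring opening matches the spindle axis within about 0.5 mm in the top view. Lowering slowly and watching the force.

Call:
carry_out --delta_pos '[[0,0,-0.1],[0,0,-0.15],[0,0,-0.15],[0,0,-0.15],[0,0,-0.15],[0,0,0],[0,0,0],[0,0,0]]' --rot '[[0,0,0],[0,0,0],[0,0,0],[0,0,0],[0,0,0],[0,0,0],[0,0,0],[0,0,0]]' --gripper '[30,30,30,30,30,30,30,30]'

```text
time_s: 30.95
eef_pos: [0.64, 0.0371, 0.2646]
eef_rot: [-3.142, -0.0, -0.078]
ft_force: [0.0, 0.0, -1.4]
opening: 0.0361
```

Run:
```python
from h import *
look("16")
```

```text
30.95 [0.64   0.0371 0.2646] [ 0.02  0.05 -1.42] [-0.062  0.155 -0.03 ] 0.0361
```

View pics/t16.png

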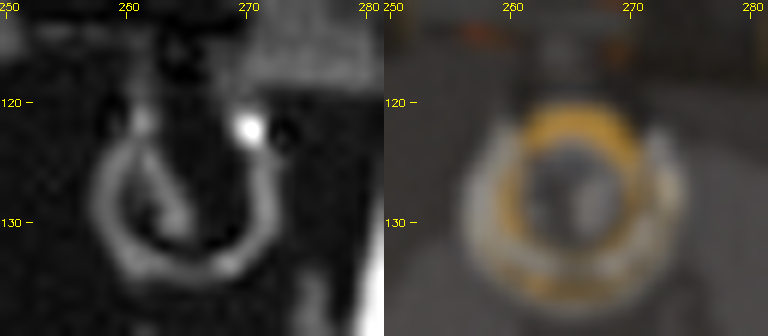

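View pics/s16.png

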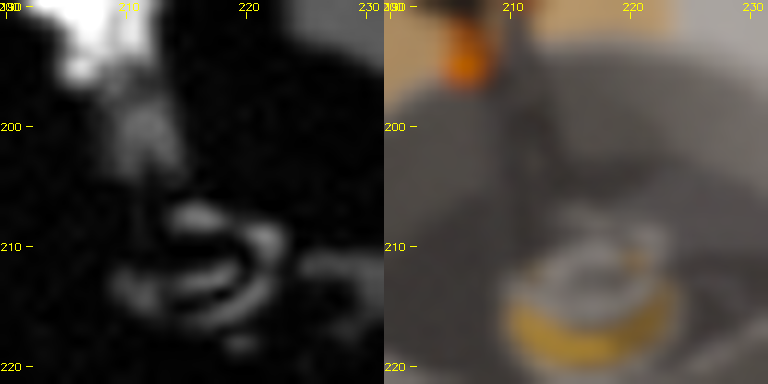

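Run:
```python
from h import *
np.set_printoptions(precision=4,suppress=True)
c,s=np.cos(np.pi-.078),np.sin(np.pi-.078);m=ringcl(.24)@np.array([[c,s],[-s,c]])
for z in(.124,.127,.130):
    p=proj("top",np.c_[m+[.6291,.0391],np.full(len(m),z)]);print(z,p.min(0),p.max(0))
pts=[(258.2,128),(260,131.8),(266,133.8),(269.9,132.2),(271.8,128)]
for z in(.124,.127,.130):
    q,r=fitring(pts,z,np.pi-.078);print(z,q,r)
crop("t16_full","t16b",(250,112,282,140),22)
```

```text
0.124 [258.2273 124.7437] [271.7156 134.1608]
0.127 [258.1647 124.4596] [271.6872 133.8999]
0.13 [258.1019 124.1741] [271.6585 133.6377]
0.124 [0.6308 0.039 ] [0.0003 0.0003 0.0006 0.0002 0.0001]
0.127 [0.63   0.0389] [0.0002 0.0003 0.0006 0.0002 0.0001]
0.13 [0.6292 0.0387] [0.0002 0.0003 0.0006 0.0002 0.    ]
```

View pics/t16b.png

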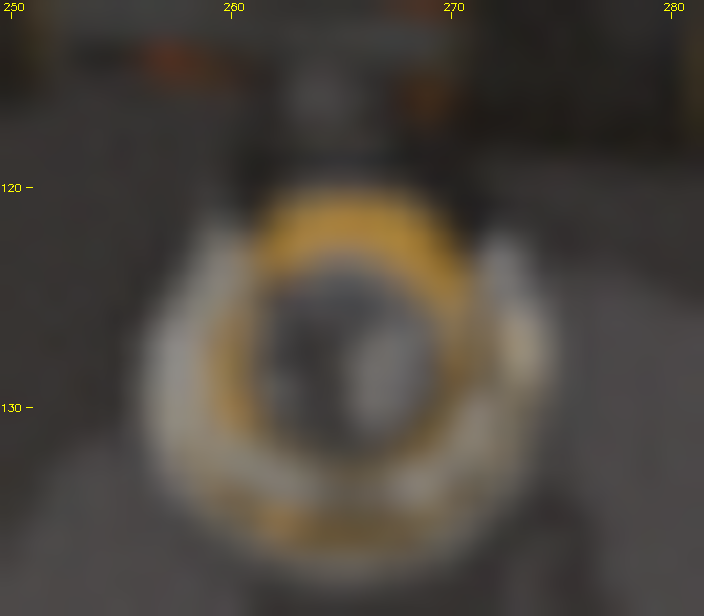

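Projected and seen extents agree within 0.1 px. Going on.

Call:
carry_out --delta_pos '[[0,0,-0.1],[0,0,-0.1],[0,0,-0.1],[0,0,-0.1],[0,0,0],[0,0,0],[0,0,0],[0,0,0]]' --rot '[[0,0,0],[0,0,0],[0,0,0],[0,0,0],[0,0,0],[0,0,0],[0,0,0],[0,0,0]]' --gripper '[30,30,30,30,30,30,30,30]'

```text
time_s: 31.85
eef_pos: [0.6399, 0.0371, 0.2606]
eef_rot: [-3.142, -0.0, -0.078]
ft_force: [-0.7, 0.2, -1.9]
opening: 0.036
```

Call:
carry_out --delta_pos '[[0,0,-0.1],[0,0,-0.1],[0,0,-0.1],[0,0,0],[0,0,0],[0,0,0],[0,0,0],[0,0,0]]' --rot '[[0,0,0],[0,0,0],[0,0,0],[0,0,0],[0,0,0],[0,0,0],[0,0,0],[0,0,0]]' --gripper '[30,30,30,30,30,30,30,30]'

```text
time_s: 32.65
eef_pos: [0.6399, 0.0371, 0.2576]
eef_rot: [-3.142, -0.0, -0.078]
ft_force: [0.7, -0.1, -1.9]
opening: 0.0362
```

Run:
```python
from h import *
look("17")
```

```text
32.65 [0.6399 0.0371 0.2576] [ 0.69 -0.08 -1.94] [-0.053  0.127 -0.088] 0.0362
```

View pics/t17.png

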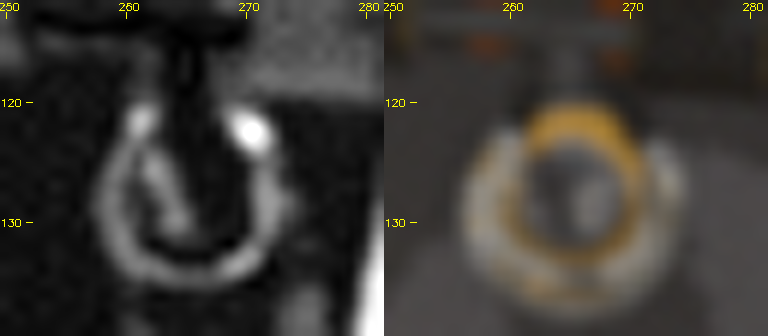

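View pics/s17.png

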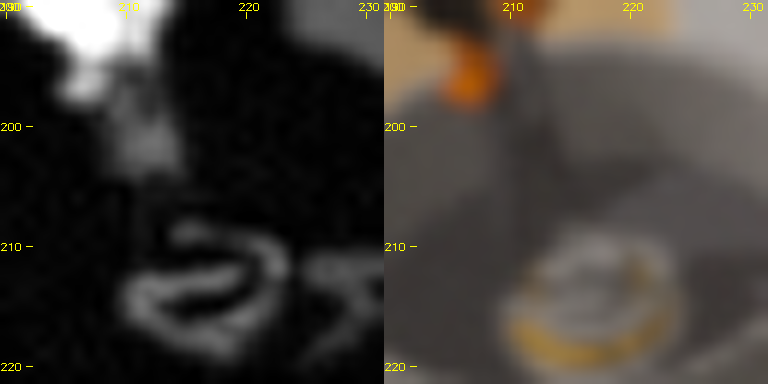

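Call:
carry_out --delta_pos '[[0,0,-0.1],[0,0,-0.1],[0,0,-0.1],[0,0,0],[0,0,0],[0,0,0],[0,0,0],[0,0,0]]' --rot '[[0,0,0],[0,0,0],[0,0,0],[0,0,0],[0,0,0],[0,0,0],[0,0,0],[0,0,0]]' --gripper '[30,30,30,30,30,30,30,30]'

```text
time_s: 33.55
eef_pos: [0.6399, 0.0371, 0.2546]
eef_rot: [3.142, -0.0, -0.078]
ft_force: [-0.1, 0.9, -1.4]
opening: 0.0359
```

Call:
carry_out --delta_pos '[[0,0,-0.1],[0,0,0],[0,0,-0.1],[0,0,0],[0,0,0],[0,0,0],[0,0,0],[0,0,0]]' --rot '[[0,0,0],[0,0,0],[0,0,0],[0,0,0],[0,0,0],[0,0,0],[0,0,0],[0,0,0]]' --gripper '[30,30,30,30,30,30,30,30]'

```text
time_s: 34.35
eef_pos: [0.6399, 0.0372, 0.2526]
eef_rot: [-3.142, -0.0, -0.078]
ft_force: [-0.6, -0.5, -1.3]
opening: 0.0359
```

Run:
```python
from h import *
look("18")
```

```text
34.35 [0.6399 0.0372 0.2526] [-0.59 -0.51 -1.27] [-0.077  0.129  0.02 ] 0.0359
```

View pics/t18.png

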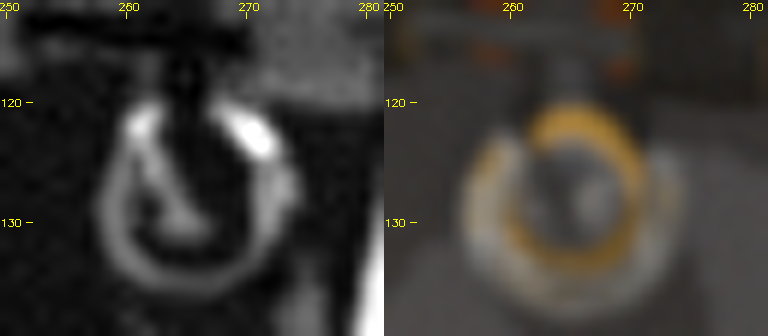

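View pics/s18.png

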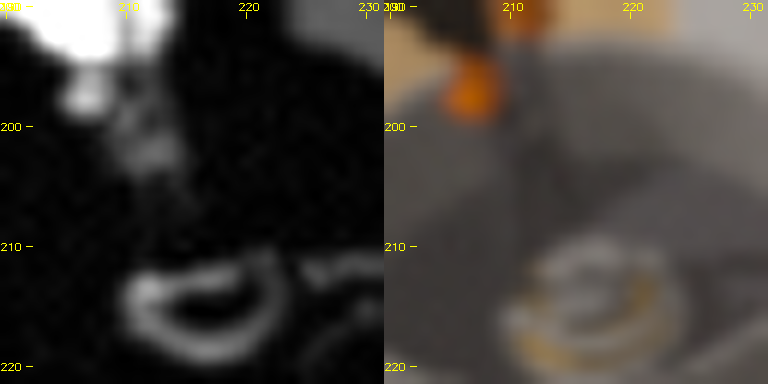

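Call:
carry_out --delta_pos '[[0,0,-0.1],[0,0,0],[0,0,0],[0,0,0],[0,0,0],[0,0,0],[0,0,0],[0,0,0]]' --rot '[[0,0,0],[0,0,0],[0,0,0],[0,0,0],[0,0,0],[0,0,0],[0,0,0],[0,0,0]]' --gripper '[30,30,30,30,30,30,30,30]'

```text
time_s: 35.25
eef_pos: [0.64, 0.0372, 0.2517]
eef_rot: [-3.142, -0.0, -0.078]
ft_force: [-0.2, -0.5, 1.2]
opening: 0.0358
```

Call:
carry_out --delta_pos '[[0,0,-0.1],[0,0,0],[0,0,0],[0,0,0],[0,0,0],[0,0,0],[0,0,0],[0,0,0]]' --rot '[[0,0,0],[0,0,0],[0,0,0],[0,0,0],[0,0,0],[0,0,0],[0,0,0],[0,0,0]]' --gripper '[30,30,30,30,30,30,30,30]'

```text
time_s: 36.05
eef_pos: [0.6402, 0.0371, 0.2514]
eef_rot: [-3.142, -0.001, -0.078]
ft_force: [-1.3, 0.2, 5.4]
opening: 0.0361
```

Contact on the washer (about +7 N at the last step). Backing off 1 mm and checking.

Call:
carry_out --delta_pos '[[0,0,0.1],[0,0,0],[0,0,0],[0,0,0],[0,0,0],[0,0,0],[0,0,0],[0,0,0]]' --rot '[[0,0,0],[0,0,0],[0,0,0],[0,0,0],[0,0,0],[0,0,0],[0,0,0],[0,0,0]]' --gripper '[30,30,30,30,30,30,30,30]'

```text
time_s: 36.85
eef_pos: [0.64, 0.0372, 0.2515]
eef_rot: [-3.142, -0.0, -0.078]
ft_force: [-0.6, -0.3, 3.1]
opening: 0.0364
```

Run:
```python
from h import *
np.set_printoptions(precision=4,suppress=True)
look("19");crop("t19_full","t19b",(250,112,282,140),20);crop("s19_full","s19b",(195,180,240,225),14)
c,s=np.cos(np.pi-.078),np.sin(np.pi-.078);m=ringcl(.24)@np.array([[c,s],[-s,c]])
for z in(.111,.114,.117):
    for n in("top","side"):
        p=proj(n,np.c_[m+[.6291,.0391-(0 if n=="top" else .001)],np.full(len(m),z)]);print(n,z,p.min(0),p.max(0))
```

```text
36.85 [0.64   0.0372 0.2515] [-0.63 -0.35  3.11] [-0.063  0.045  0.062] 0.0364
top 0.111 [258.4948 125.9585] [271.8374 135.2764]
side 0.111 [213.7577 210.6859] [223.3371 218.5506]
top 0.114 [258.4336 125.6805] [271.8095 135.0211]
side 0.114 [213.6363 210.0728] [223.2321 217.9375]
top 0.117 [258.3721 125.4011] [271.7815 134.7645]
side 0.117 [213.5145 209.4578] [223.1267 217.3225]
```

View pics/t19.png

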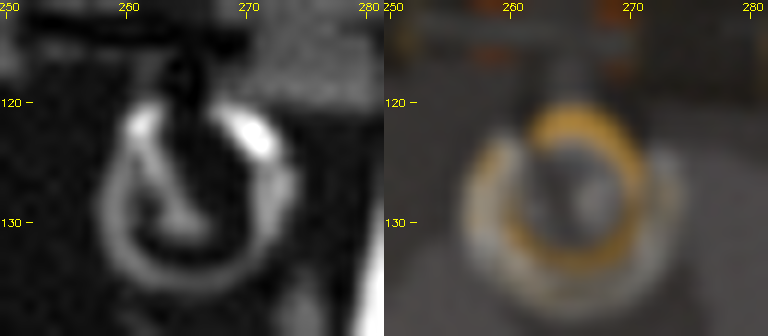

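View pics/s19.png

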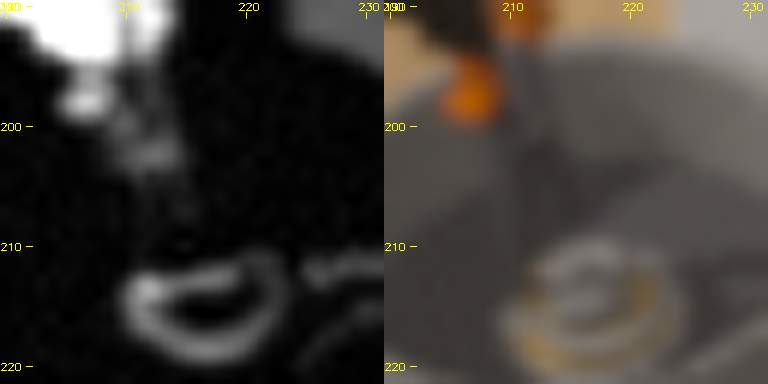

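View pics/s19b.png

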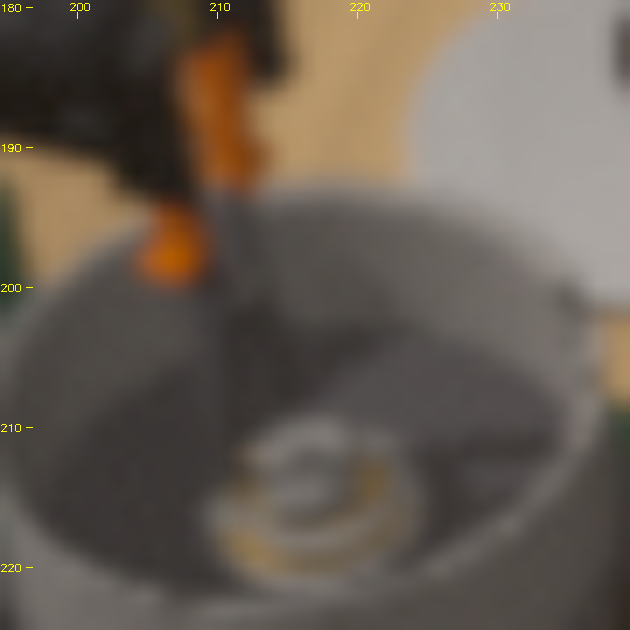

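View pics/t19b.png

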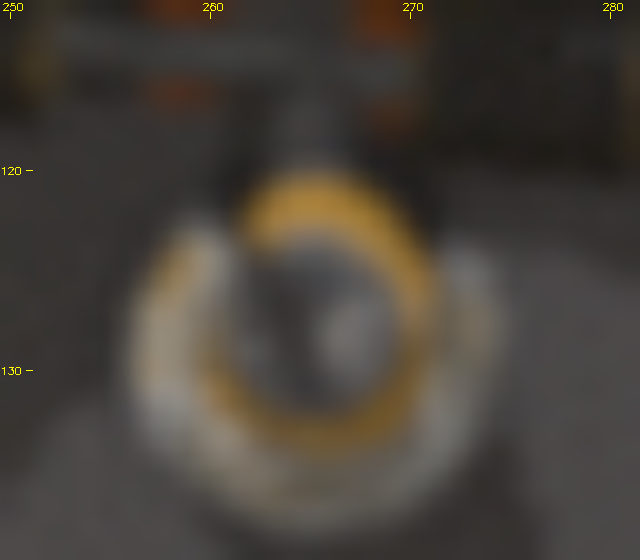

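The ring lies evenly round the spindle on the washer (seen bottom v≈135.1, predicted 135.0 at z=0.114). Easing the remaining push a little before handing in.

Call:
carry_out --delta_pos '[[0,0,0.05],[0,0,0.05],[0,0,0],[0,0,0],[0,0,0],[0,0,0],[0,0,0],[0,0,0]]' --rot '[[0,0,0],[0,0,0],[0,0,0],[0,0,0],[0,0,0],[0,0,0],[0,0,0],[0,0,0]]' --gripper '[30,30,30,30,30,30,30,30]'

```text
time_s: 37.75
eef_pos: [0.6395, 0.0371, 0.2521]
eef_rot: [3.141, 0.001, -0.078]
ft_force: [-0.1, 0.5, -2.7]
opening: 0.0356
```

Run:
```python
from h import *
look("20")
```

```text
37.75 [0.6395 0.0371 0.2521] [-0.05  0.52 -2.69] [-0.041  0.155 -0.003] 0.0356
```

View pics/t20.png

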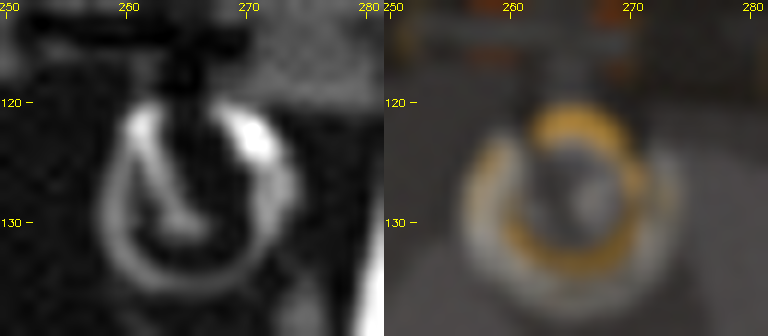

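View pics/t20_full.png

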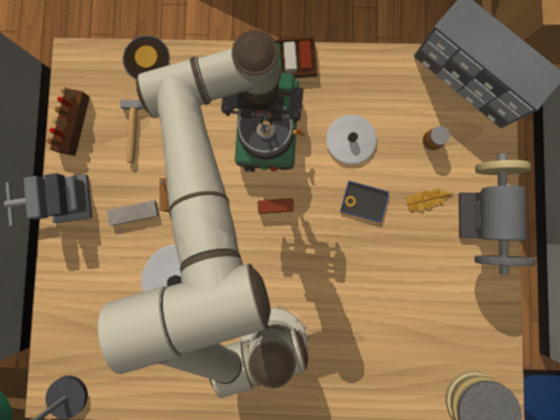

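The ring is open round the spindle, with its bottom at v≈135. The lid lies flat at (351,140) and the spare washer, bar, stone, leaf, jar and hammer are where they were. Handing in.

Run:
```python
from cell import manip
print(manip.close_job())
```

```text
the job is handed in; nothing more can be done
None
```

The job is handed in, at about 38 s of the 72 s allowed, with no verdict reported. The snap ring sits spread open around the spindle at its groove, and the gripper is still squeezing the pliers.

- **Lid:** I lifted it off the tub by its knob and laid it flat at about (0.63, −0.23). The last top picture still shows it there.
- **Ring pickup:** The ring spread on the pliers and lifted with them. While squeezing, the tips briefly pressed on the tray floor with about 17 N, and I eased that off before lifting.
- **Fitting:** I turned the tool half round so the top camera could see the ring, and lined it up to about 0.5 mm in the picture. It went down the spindle with no measurable force. It touched the washer with about 7 N, and I then backed off to no noticeable push.
- **Last checks:**
  - The grip opening is 36 mm, which means the pliers are at their stop.
  - In the picture the ring is open and evenly spaced, with its mid-height at about 113–115 mm (groove 114.5 mm).
  - No bystander had visibly moved in the last top picture.

**Disagreements:** The side camera read 6–10 mm off in y compared with the robot and the top camera, so I relied on the top camera for position. Two estimates of the ring's offset from the gripper differed by about 2 mm until the closer view over the spindle. I could only judge the ring's level and spread angle by eye.

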